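Fill the walnut jar through the funnel at the banquet table

TASK

First turn the shutter under the copper funnel a quarter turn open, so that its lever lies right over the brass arm with the red dot, and leave it there. Then take the scoop and tip all five walnuts through the funnel into the glass jar, touching the funnel only gently, and put the empty scoop back down level on its wooden board. Leave the jar standing in its place and do not push or knock over the glasses or the pepper mill.

Things in the scene. Friction and masses are not known exactly. Their poses are not given: they have to be found in the camera images.
- stand: filling stand, fixed: wooden base 200 x 110 x 10 mm, with a 9 mm radius brass column 98 mm along its +x (199 mm high in all), which carries a wide copper funnel. Origin: on the table, on the vertical axis of the funnel and jar
- funnel: copper funnel, fixed on the stand: cone 146 mm wide at the rim, narrowing at about 45 degrees to a short throat of 52 mm bore, where two walnuts can lodge side by side and need a gentle nudge; walls 3 mm. It reaches from 130 to 190 mm above the table. Origin: centre of the throat's lower end; z up
- funnel_mouth (a point): centre of the funnel's rim plane, 190 mm above the table
- shutter (a joint): swinging shutter under the throat, turning about a vertical pivot: 0 = fully shut (a steel disc closes the throat), grows counter-clockwise seen from above, 1.57 = a quarter turn = open, with the lever right over the fixed brass arm that ends in a red dot; it can be turned past that, to 2.3. It stays where it is left
- shutter_handle (a point): grip point, on the axis of the upright white round handle (18 mm in diameter) at the end of the shutter's brass lever, 100 mm from the pivot axis. The handle stands from 128 to 185 mm above the table, this point at 165 mm; free all round
- shutter_pivot (a point): on the shutter's vertical pivot axis, 123 mm above the table, 55 mm from the funnel's axis along the stand's -x. The fixed brass arm with the red dot points from here along the stand's (-1, -1) direction, its top at 116 mm (dot top 122 mm)
- jar: loose straight glass jar standing on the stand's base right under the throat: 62 mm outside, 56 mm bore, 110 mm high, floor 5 mm thick. Origin: centre of its underside; z up
- scoop: loose steel scoop holding the walnuts: tray 100 x 64 mm with walls 36 mm high at the back and sides, a front ramp that rises at 37 degrees from its floor to a lip 23 mm up, between sides that narrow to about 54 mm inside; walnuts leave only at a steep tip. Sheet 3 mm. About 220 g. Origin: centre of the tray's underside; x towards the lip, z up
- scoop_grip (a point): on the scoop's wooden handle, a straight level bar (18 mm wide, 14 mm high, from 49 to 164 mm behind the scoop's origin along its -x), 85 mm behind the origin, at the bar's mid height, 36 mm above the scoop's underside
- scoop_lip (a point): middle of the scoop's pouring lip, 79 mm ahead of its origin and 23 mm above its underside
- board: fixed light wooden board under the scoop, 240 (its x) x 130 (its y) x 14 mm. Origin: centre of its underside; its top at 14 mm
- nut0: a walnut, oblong, 25 mm thick and 30 mm long, 15 g. Origin: its centre
- nut1: a walnut, oblong, 25 mm thick and 30 mm long, 15 g. Origin: its centre
- nut2: a walnut, oblong, 25 mm thick and 30 mm long, 15 g. Origin: its centre
- nut3: a walnut, oblong, 25 mm thick and 30 mm long, 15 g. Origin: its centre
- nut4: a walnut, oblong, 25 mm thick and 30 mm long, 15 g. Origin: its centre
- goblet_green: bystander: green glass goblet, 125 mm high, 66 mm wide. Origin: centre of its foot
- goblet_blue: bystander: blue goblet, 120 mm high, 66 mm wide. Origin: centre of its foot
- goblet_amber: bystander: amber goblet, 130 mm high, 70 mm wide. Origin: centre of its foot
- tumbler_red: bystander: red tumbler, 90 mm high, 72 mm wide. Origin: centre of its foot
- pepper_mill: bystander: wooden pepper mill, 150 mm high, 52 mm wide. Origin: centre of its foot

How it is judged (in metres and radians):
On the way, in this order (a step that is already met when the one before it is completed fails the run):
1. the shutter is turned a quarter turn open, its lever over the brass arm (within 8 degrees) (value of joint shutter between 1.42 and 1.72 rad), for 0.2 s.
2. the scoop is tipped by more than 25 degrees with its lip over the funnel (angle between scoop's own z axis and vertical above 0.44 rad and horizontal distance between scoop_lip and funnel_mouth below 0.073 m and height (world z) of scoop_lip above 0.15 m), for 0.1 s.
At the end, for the whole second after the job is handed in: All five walnuts at rest in the jar, below its rim; jar upright within 10 mm of its start; shutter at 1.42 to 1.72 rad; scoop released, at rest and level (6 degrees) on its board, its origin -60 to +90 mm along the board's x and within 50 mm along its y (all of step 1 and horizontal distance between each of nut0, nut1, nut2, nut3, nut4 and jar below 0.03 m and z of nut0 in the frame of jar between 0.005 and 0.108 m and linear speed of each of nut0, nut1, nut2, nut3, nut4 below 0.05 m/s and z of nut1 in the frame of jar between 0.005 and 0.108 m and z of nut2 in the frame of jar between 0.005 and 0.108 m and z of nut3 in the frame of jar between 0.005 and 0.108 m and z of nut4 in the frame of jar between 0.005 and 0.108 m and angle between each of jar, scoop's own z axis and vertical below 0.1 rad and distance of jar from where it was at the start of the episode below 0.01 m and z of scoop in the frame of board between 0.009 and 0.022 m and x of scoop in the frame of board between -0.06 and 0.09 m and y of scoop in the frame of board between -0.05 and 0.05 m and linear speed of scoop below 0.03 m/s); the robot touches nothing.
It fails at once if a glass or the pepper mill is pushed more than 30 mm or tipped (distance of any of goblet_green, goblet_blue, goblet_amber, tumbler_red, pepper_mill from where it was at the start of the episode above 0.03 m or angle between any of goblet_green, goblet_blue, goblet_amber, tumbler_red, pepper_mill's own z axis and vertical above 0.35 rad).
It fails at once if the funnel is pressed hard (over 25 N) by the scoop or the robot (contact force between any of scoop, the arm, the fingers and funnel above 25 N).
It also fails if it takes over 72 s, if anything falls off the work surface, if the arm or the gripper's body presses on something with over 40 N, if the wrist force passes 120 N, or if a joint passes its speed limit or range.

ROBOT

A 7-joint arm with a two-finger parallel gripper is mounted at the origin on the work surface. World frame = base frame: x ahead of the robot, y to its left, z up, the work surface at z = 0. Lengths are in mm, angles in rad, forces in N, time in s.
With the tool pointing down it reaches from about 425 to 1025 mm from the base axis. Payload 9.4 kg.
Tool frame: the origin (TCP) lies on the mounting face of the last link; the fingertips stand 186 mm ahead of it and the grasp point (between the pads) lies arm.hold_point_z ahead of it (arm.hold_point_z is the distance from the TCP to the grasp point, in mm); z points along the fingers, y is the line along which they close (so a half turn about z gives the same grasp; the last joint's range is limited). The gripper opens to 93 mm and grips with 3 to 60 N. Pads are 15 mm wide; open, the fingers measure 128 mm over their backs; the gripper's body (75 mm by 188 mm) begins 65 mm behind the grasp point.
Start: joints at [-1.305, 0.599, -0.003, 1.599, 0.002, 0.943, -0.08], TCP at [243.687, 682.818, 404.718] pointing down, gripper open.
Joint ranges: [-2.57, 2.57], [-0.35, 1.97], [-1.29, 1.29], [0.11, 2.56], [-1.05, 4.19], [0.11, 1.86], [-2.63, 2.63]. Speed limits (rad/s): [2.22, 2.22, 3.01, 3.01, 3.14, 3.14, 3.14].

INTERFACE

Orientations are given as a unit quaternion [w, x, y, z].
In Python, from plant import arm gives the robot as it stands. The module is installed in compiled form; this text tells all that it offers.
- The arm moves only by the tool send_rows, never from a script. Its argument "increments" is a list of rows, each an object of numbers: "dx", "dy", "dz": the shift along the tool's x, y, z in mm; "wx", "wy", "wz": the turn, a rotation vector about the tool's x, y, z in rad. A call has 1 to 20 rows; each row is the pose to reach, as a shift and turn from the pose commanded when the call began, along the tool's axes at that moment; what a row does not reach only later rows make up. A row lasts 1/10 s, in which the tool goes at most 50 mm and 8.59 degrees, less where a joint would pass 70% of its speed; a pose out of reach is approached as far as the arm can. A call with a gripper value outside its range is refused whole. "claw" is the closure, from 0 (fully open) to 1 (shut), set as the call begins (left out, the last holds). The fingers move at their own pace and stop on an object; the grip force is fixed at half the most. Time passes only in rows, so rows that repeat a pose let the fingers close. It gives the time, the measured TCP pose, the force, the opening and the grip force at its end, in the units of the state.
- arm.sense(): the state, without advancing time (a new reading comes with each control period).
- arm.snapshot(name): name is "side" or "top"; returns a dict with "img" (384x512x3 uint8, red, green, blue), "depth" (384x512 float32, mm along the optical axis (not along the pixel's ray), 0 where there is no reading), "fx", "fy", "cx", "cy" (pixels), "k1" (the pictures are not rectified: a ray, as slopes to the right and down, at radius r is drawn at 1 + k1 r^2 times it, then the intrinsics apply), "extrinsics" (4x4, takes a point from camera to world coordinates). Camera axes: x right, y down, z forward; pixel columns grow to the right and rows downward; lengths in mm; the calibration is good to about 2 mm. A picture is of the moment at which its call begins.
- arm.hand_in(): hands the job in; it is judged then, once.
The state is a dict: "t": time; "joint_pos": joint angles; "joint_vel": joint speeds; "effort": joint torques, N m; "tool_pos": TCP position; "orientation": TCP orientation; "contact_force": force on the tool from outside, world axes, zero at the start; "wrist_torque": the same for the moment, N m; "grip_width": finger opening in mm; "grip_force": force on a finger pad.
Only numpy, scipy, OpenCV 4.12 (cv2) and the standard library are available. Lean on these libraries where they do the work, as an engineer would, in place of code of your own. Each camera call takes 0.05 s, during which the arm holds its last target. There are 200 camera calls.

## Working session

There is one attempt and no reset: what is moved stays moved. The work goes in short steps, Python scripts to look and compute and a tool call to move; the robot and the scene stay as the last step left them, time stands still between calls to the robot, and variables do not carry over. Pictures are saved under pics/ and viewed, at most 10 in all, crops included, and the job is handed in when it is done.

Besides the shell and the picture viewer there is one more tool, called after "Call:" as a command line: name --argument value ..., lists and objects as JSON in quotes. send_rows: Moves the arm, as the interface text tells. Its arguments: {"type":"object","properties":{"increments":{"type":"array","items":{"type":"object","properties":{"dx":{"type":"number"},"dy":{"type":"number"},"dz":{"type":"number"},"wx":{"type":"number"},"wy":{"type":"number"},"wz":{"type":"number"}}}},"claw":{"type":"number"}},"required":["increments"]}

```bash
mkdir -p pics
cat > h.py <<'E'
import numpy as np, cv2
from plant import arm
def snap(n,fn):
    s=arm.snapshot(n); np.savez(fn+'.npz',**s)
    cv2.imwrite(f'pics/{fn}.png',cv2.cvtColor(s['img'],cv2.COLOR_RGB2BGR)); return s
def cloud(s):
    K=np.array([[s['fx'],0,s['cx']],[0,s['fy'],s['cy']],[0,0,1]],float)
    h,w=s['depth'].shape
    u,v=np.meshgrid(np.arange(w),np.arange(h))
    p=np.stack([u,v],-1).reshape(-1,1,2).astype(float)
    d=np.array([float(s['k1']),0,0,0,0])
    r=cv2.undistortPoints(p,K,d).reshape(h,w,2)
    z=s['depth'].astype(float)
    P=np.dstack([r[...,0]*z,r[...,1]*z,z])
    E=np.array(s['extrinsics']); return P@E[:3,:3].T+E[:3,3]
E
python3 - <<'E'
from h import *
print(arm.hold_point_z, arm.sense())
for n in('top','side'):
    s=snap(n,n+'0'); print(n,s['fx'],s['k1'],s['extrinsics'])
a=cv2.imread('pics/top0.png');b=cv2.imread('pics/side0.png')
E
```

```text
167.3 {'t': 0.0, 'joint_pos': array([-1.30470065,  0.60014865, -0.00256076,  1.60011764,  0.00179472,
        0.94286399, -0.07980993]), 'joint_vel': array([-3.99544826e-04, -1.32097327e-03,  1.46112039e-03,  1.48943225e-03,
       -4.84811306e-04, -9.76496647e-04, -4.06222072e-05]), 'effort': array([-7.54235898e-04, -7.65088606e+01,  1.49733983e+00, -2.52350771e+01,
       -5.24145097e-02,  1.71675574e-02,  1.54224986e-04]), 'tool_pos': array([243.6063134 , 682.64629766, 403.84685493]), 'orientation': array([-6.79351244e-05,  1.70530301e-01,  9.85352134e-01, -7.64657802e-04]), 'contact_force': array([-0.25410829,  0.61676385, -0.10778583]), 'wrist_torque': array([-0.02272638, -0.03884518, -0.00686716]), 'grip_force': 0.0, 'grip_width': 93.04577726082334}
top 458.10482809970745 0.01321751559143923 [[-2.71494217e-02 -9.91766708e-01  1.25146739e-01  4.34184158e+02]
 [-9.99563829e-01  2.54785248e-02 -1.49330879e-02 -7.85496521e+00]
 [ 1.16215851e-02 -1.25497579e-01 -9.92025855e-01  1.56958317e+03]
 [ 0.00000000e+00  0.00000000e+00  0.00000000e+00  1.00000000e+00]]
side 363.0399022787669 -0.0015697205944536607 [[-8.63129991e-01 -3.67729415e-01  3.46094924e-01  2.78078477e+02]
 [-5.04978805e-01  6.26169466e-01 -5.94060777e-01  5.50594595e+02]
 [ 1.73954802e-03 -6.87522274e-01 -7.26161206e-01  8.12741696e+02]
 [ 0.00000000e+00  0.00000000e+00  0.00000000e+00  1.00000000e+00]]
```

View pics/top0.png

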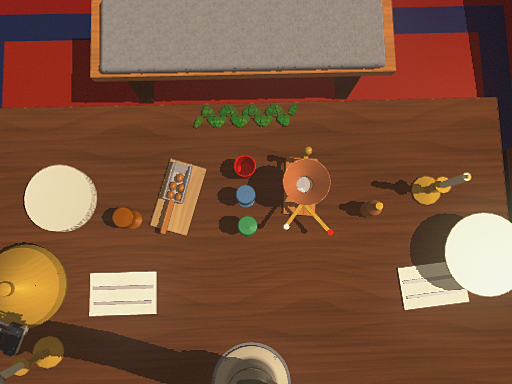

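View pics/side0.png

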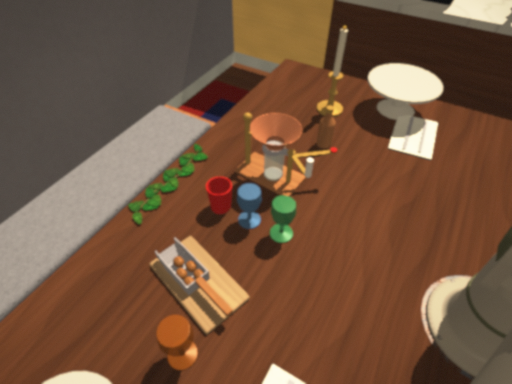

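The top view shows the white lever handle at (287,227), the red dot at (330,232), the funnel at (307,183) and the column at (309,150). The board is at (178,197), with the scoop's lip pointing up in the image (world +x). The side view shows the goblets and tumbler between the scoop and the stand.

Run:
```python
from h import *
np.set_printoptions(precision=1,suppress=True)
s=dict(np.load('top0.npz'));P=cloud(s)
im=s['img'];hsv=cv2.cvtColor(im,cv2.COLOR_RGB2HSV)
for n,(u,v) in dict(handle=(287,227),dot=(330,232),col=(309,150),green=(248,226),blue=(246,196),red=(245,167),amber=(123,217),mill=(373,208),shelltab=(220,300)).items():
    Q=P[v-9:v+10,u-9:u+10].reshape(-1,3); top=np.percentile(Q[:,2],98)
    t=Q[Q[:,2]>top-8]; print(n,P[v,u],'top',top,t.mean(0),len(t),np.ptp(t,0))
# funnel rim circle
Q=P[150:220,275:340].reshape(-1,3); t=Q[(Q[:,2]>184)&(Q[:,2]<195)]
def circ(t):
    A=np.c_[2*t[:,:2],np.ones(len(t))];c=np.linalg.lstsq(A,(t[:,:2]**2).sum(1),rcond=None)[0];return c[:2],np.sqrt(c[2]+c[0]**2+c[1]**2)
print('rim',circ(t),len(t))
# board
R=P[150:245,140:215]; ur=R.reshape(-1,3)
t=ur[(ur[:,2]>9)&(ur[:,2]<19)]
print('board',cv2.minAreaRect(t[:,:2].astype(np.float32)),len(t))
t=ur[(ur[:,2]>26)]
print('scoop all',cv2.minAreaRect(t[:,:2].astype(np.float32)),len(t),t[:,2].max())
# side camera handle/dot/board/scoop
s=dict(np.load('side0.npz'));P2=cloud(s)
R=P2[235:330,145:250].reshape(-1,3)
for lo,hi in((9,19),(26,70)):
    t=R[(R[:,2]>lo)&(R[:,2]<hi)];print('side',lo,cv2.minAreaRect(t[:,:2].astype(np.float32)),len(t))
for n,(u,v) in dict(handle=(309,162),dot=(334,150)).items():
    Q=P2[v-5:v+6,u-5:u+6].reshape(-1,3); top=np.percentile(Q[:,2],98); t=Q[Q[:,2]>top-8];print(n,P2[v,u],top,t.mean(0))
Q=P2[110:150,240:310].reshape(-1,3); t=Q[(Q[:,2]>184)&(Q[:,2]<195)];print('rim side',circ(t),len(t))
a=cv2.resize(cv2.cvtColor(im,cv2.COLOR_RGB2BGR)[145:245,140:240],None,fx=5.5,fy=5.5,interpolation=cv2.INTER_CUBIC)
b=cv2.imread('pics/side0.png')[225:335,140:255];
cv2.imwrite('pics/c.png',a)
np.savez('pts.npz',P=P)
```

```text
handle [ 497.7 -121.4  184.9] top 185.46290708597598 [ 499.5 -118.8  184.5] 26 [15.  15.1 10.7]
dot [ 481.5 -262.8  115.5] top 122.0987365677106 [ 488.7 -248.9  149.5] 47 [  76.4  261.  1455.1]
col [ 730.  -195.9  198.7] top 198.941844729652 [ 727.9 -192.1  196.2] 48 [37.9 22.4 12.2]
green [506.6  -3.6 130.9] top 131.222672014089 [508.8  -0.9 148.9] 190 [ 101.3   53.9 1446.3]
blue [603.1   0.5 116.4] top 126.13753844686262 [606.7   1.2 121.6] 175 [52.  54.6 11.7]
red [718.3   2.1  -0.8] top 94.26332091663157 [671.4   0.7 219. ] 46 [ 298.1   59.8 1483.3]
amber [545.4 387.3 128.7] top 137.68361260730376 [543.3 378.6 161. ] 149 [ 139.6  422.6 1439.9]
mill [ 554.4 -404.3  113.4] top 153.8241806516443 [ 555.3 -403.6  181.1] 46 [ 135.7  415.9 1423.7]
shelltab [268.6  96.6   1. ] top 7.32839097389142 [270.6  96.4   2.4] 200 [60.5 61.  12.9]
rim (array([ 637.2, -184.6]), np.float64(69.54029010135288)) 345
board ((620.5730590820312, 239.91102600097656), (239.13742065429688, 321.4217834472656), 87.81945037841797) 1564
scoop all ((588.1806640625, 121.70263671875), (316.7948303222656, 248.27684020996094), 78.16031646728516) 781 1569.5831744091167
side 9 ((618.7877807617188, 234.31448364257812), (130.36337280273438, 241.27325439453125), 72.72537994384766) 3152
side 26 ((611.957763671875, 245.78211975097656), (65.14452362060547, 248.81509399414062), 74.2537841796875) 1497
handle [ 497.8 -108.8  184.6] 185.67491522776135 [ 498.  -116.   183.2]
dot [ 478.1 -256.9  123. ] 123.30965535999054 [ 467.7 -207.7  163.5]
rim side (array([ 639.2, -182. ]), np.float64(71.15779864190934)) 301
```

View pics/c.png

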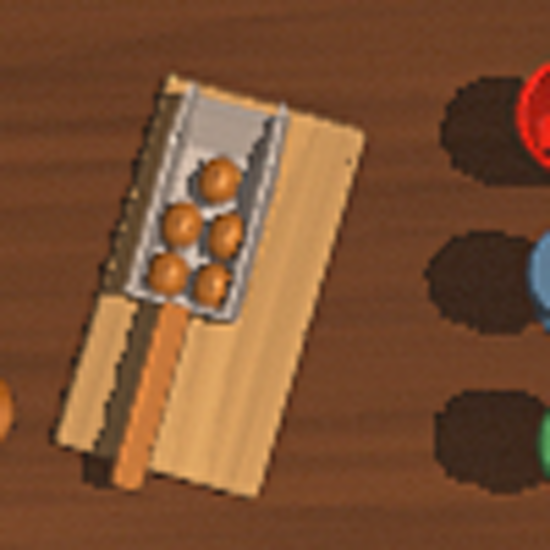

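Run:
```python
from h import *
np.set_printoptions(precision=1,suppress=True)
for n,hb,db,sb in (('top',(215,240,275,300),(222,242,320,340),(150,245,140,215)),('side',(148,185,300,318),(143,157,325,342),(235,330,145,250))):
    s=dict(np.load(n+'0.npz'));P=cloud(s);hsv=cv2.cvtColor(s['img'],cv2.COLOR_RGB2HSV)
    def box(b): return P[b[0]:b[1],b[2]:b[3]].reshape(-1,3),hsv[b[0]:b[1],b[2]:b[3]].reshape(-1,3)
    q,c=box(hb);m=(q[:,2]>182)&(q[:,2]<190);print(n,'handle',q[m].mean(0),np.ptp(q[m],0),m.sum())
    q,c=box(db);m=(c[:,1]>180)&((c[:,0]<6)|(c[:,0]>174))&(q[:,2]>110)&(q[:,2]<130);print('dot',q[m].mean(0),np.ptp(q[m],0),m.sum())
    q,c=box(sb);ok=q[:,2]<90
    # wooden handle: high-level points 52..60, fit line
    m=ok&(q[:,2]>53)&(q[:,2]<62)&(c[:,1]>120)&(q[:,0]<605)
    t=q[m];l=cv2.fitLine(t[:,:2].astype(np.float32),cv2.DIST_HUBER,0,.01,.01).ravel();print('hbar',l,np.degrees(np.arctan2(l[1],l[0])),t[:,0].min(),t[:,0].max(),t[:,2].mean(),m.sum())
    d=np.array([np.cos(np.radians(-15.7)),np.sin(np.radians(-15.7))])
    e=ok&(q[:,2]>30);a=q[e][:,:2]@d;b=q[e][:,:2]@[-d[1],d[0]]; print('along',np.percentile(a,[0,1,99,100]),'perp',np.percentile(b,[0,1,99,100]), 'hbar perp',np.median(t[:,:2]@[-d[1],d[0]]),np.percentile(t[:,:2]@[-d[1],d[0]],[2,98]),'hbar a min',(t[:,:2]@d).min())
```

```text
top handle [ 500.1 -119.1  184.9] [15.  15.1  5. ] 21
dot [ 481.7 -261.4  119.6] [13.  15.2 14.7] 25
hbar [  1.   -0.3 546.  263.1] -15.999645 494.6876199019833 603.0494536127503 56.87305171790668 158
along [400.1 404.1 643.7 647.5] perp [368.1 368.7 432.8 434. ] hbar perp 401.1292190370539 [392.8 410.1] hbar a min 400.12095194725663
side handle [ 499.  -117.1  184.5] [17.2 16.5  4.2] 27
dot [ 479.7 -259.2  121. ] [16.6 19.5  6.1] 24
hbar [  1.   -0.3 545.1 265.9] -15.772624 492.39956862534336 603.6916718655435 56.17284781354669 371
along [398.2 399.5 641.4 647. ] perp [369.6 370.2 434.2 434.7] hbar perp 403.537877697235 [394.7 411.4] hbar a min 398.76761298275306
```

Call:
send_rows --increments '[{"dx":-380,"dy":-240,"wz":0.7},{"dx":-380,"dy":-240,"wz":0.7},{"dx":-380,"dy":-240,"wz":0.7},{"dx":-380,"dy":-240,"wz":0.7},{"dx":-380,"dy":-240,"wz":0.7},{"dx":-380,"dy":-240,"wz":0.7},{"dx":-380,"dy":-240,"wz":0.7},{"dx":-380,"dy":-240,"wz":0.7},{"dx":-510,"dy":-668,"wz":1.45},{"dx":-510,"dy":-668,"wz":1.45},{"dx":-510,"dy":-668,"wz":1.45},{"dx":-510,"dy":-668,"wz":1.45},{"dx":-510,"dy":-668,"wz":1.45},{"dx":-510,"dy":-668,"wz":1.45},{"dx":-510,"dy":-668,"wz":1.45},{"dx":-510,"dy":-668,"wz":1.45},{"dx":-510,"dy":-668,"wz":1.45},{"dx":-510,"dy":-668,"wz":1.45},{"dx":-510,"dy":-668,"wz":1.45},{"dx":-510,"dy":-668,"wz":1.45}]'

```text
$.increments[0]: bad value
```

```bash
cat > log.py <<'E'
from h import *
import json
from scipy.spatial.transform import Rotation as R
s=arm.sense()
with open('log.jsonl','a') as f: f.write(json.dumps([s['joint_pos'].tolist(),s['tool_pos'].tolist(),s['orientation'].tolist()])+'\n')
np.set_printoptions(precision=3,suppress=True)
print(s['t'],s['joint_pos'],s['tool_pos'],s['contact_force'],s['grip_width'])
print(R.from_quat(s['orientation'],scalar_first=True).as_matrix())
E
python3 log.py
```

```text
0.1 [-1.305  0.6   -0.003  1.6    0.002  0.943 -0.08 ] [243.629 682.647 403.981] [-0.044  0.577 -0.583] 93.20620433995725
[[-0.942  0.336 -0.   ]
 [ 0.336  0.942 -0.001]
 [-0.    -0.001 -1.   ]]
```

Call:
send_rows --increments '[{"dx":-42,"dy":-26,"dz":0,"wx":0,"wy":0,"wz":0.08},{"dx":-84,"dy":-52,"dz":0,"wx":0,"wy":0,"wz":0.16},{"dx":-126,"dy":-80,"dz":0,"wx":0,"wy":0,"wz":0.24},{"dx":-168,"dy":-106,"dz":0,"wx":0,"wy":0,"wz":0.32},{"dx":-210,"dy":-132,"dz":0,"wx":0,"wy":0,"wz":0.4},{"dx":-252,"dy":-160,"dz":0,"wx":0,"wy":0,"wz":0.48},{"dx":-294,"dy":-186,"dz":0,"wx":0,"wy":0,"wz":0.56},{"dx":-336,"dy":-212,"dz":0,"wx":0,"wy":0,"wz":0.64},{"dx":-380,"dy":-240,"dz":0,"wx":0,"wy":0,"wz":0.7}]'

```text
t: 1.0
tool_pos: [520.5, 329.1, 404.6]
orientation: [-0.0, 0.499, 0.866, -0.0]
contact_force: [1.1, 0.5, -0.5]
grip_width: 93.3
grip_force: 0.0
```

```bash
python3 log.py
```

```text
1.0 [-0.791  0.472  0.196  1.868 -0.122  0.813 -0.006] [520.45  329.133 404.594] [ 1.096  0.509 -0.464] 93.34881125990931
[[-0.501  0.865 -0.   ]
 [ 0.865  0.501 -0.   ]
 [-0.    -0.    -1.   ]]
```

Call:
send_rows --increments '[{"dx":-38,"dy":-24,"wz":0.075},{"dx":-76,"dy":-48,"wz":0.15},{"dx":-114,"dy":-73,"wz":0.225},{"dx":-152,"dy":-97,"wz":0.3},{"dx":-190,"dy":-121,"wz":0.375},{"dx":-228,"dy":-145,"wz":0.45},{"dx":-266,"dy":-169,"wz":0.525},{"dx":-304,"dy":-194,"wz":0.6},{"dx":-340,"dy":-218,"wz":0.675},{"dx":-376,"dy":-242,"wz":0.75},{"dx":-376,"dy":-242,"wz":0.75}]'

```text
$.increments[0]: bad value
```

```bash
python3 log.py
```

```text
1.0 [-0.791  0.472  0.196  1.868 -0.122  0.813 -0.006] [520.45  329.133 404.594] [ 1.096  0.509 -0.464] 93.34881125990931
[[-0.501  0.865 -0.   ]
 [ 0.865  0.501 -0.   ]
 [-0.    -0.    -1.   ]]
```

Call:
send_rows --increments '[{"dx":-376,"dy":-242,"dz":0,"wx":0,"wy":0,"wz":0.75},{"dx":-376,"dy":-242,"dz":0,"wx":0,"wy":0,"wz":0.75},{"dx":-376,"dy":-242,"dz":0,"wx":0,"wy":0,"wz":0.75},{"dx":-376,"dy":-242,"dz":0,"wx":0,"wy":0,"wz":0.75},{"dx":-376,"dy":-242,"dz":0,"wx":0,"wy":0,"wz":0.75},{"dx":-376,"dy":-242,"dz":0,"wx":0,"wy":0,"wz":0.75},{"dx":-376,"dy":-242,"dz":0,"wx":0,"wy":0,"wz":0.75},{"dx":-376,"dy":-242,"dz":0,"wx":0,"wy":0,"wz":0.75},{"dx":-376,"dy":-242,"dz":0,"wx":0,"wy":0,"wz":0.75},{"dx":-376,"dy":-242,"dz":0,"wx":0,"wy":0,"wz":0.75},{"dx":-376,"dy":-242,"dz":0,"wx":0,"wy":0,"wz":0.75}]'

```text
t: 2.1
tool_pos: [499.7, -117.0, 404.6]
orientation: [-0.0, 0.782, 0.623, -0.0]
contact_force: [0.5, 1.1, -0.5]
grip_width: 93.1
grip_force: 0.0
```

```bash
python3 log.py
```

```text
2.1 [-0.204  0.37   0.437  2.098 -0.234  0.719  0.159] [ 499.679 -116.991  404.619] [ 0.54   1.052 -0.524] 93.07199043965626
[[ 0.223  0.975 -0.   ]
 [ 0.975 -0.223  0.   ]
 [ 0.    -0.    -1.   ]]
```

Call:
send_rows --increments '[{"dx":-1,"dy":0,"dz":36,"wx":0,"wy":0,"wz":0},{"dx":-1,"dy":0,"dz":72,"wx":0,"wy":0,"wz":0},{"dx":-1,"dy":0,"dz":72,"wx":0,"wy":0,"wz":0}]'

```text
t: 2.4
tool_pos: [499.1, -114.6, 329.5]
orientation: [-0.003, 0.78, 0.626, -0.002]
contact_force: [0.3, -0.3, 0.7]
grip_width: 92.9
grip_force: 0.0
```

Call:
send_rows --increments '[{"dx":0,"dy":0,"dz":0,"wx":0,"wy":0,"wz":0},{"dx":0,"dy":0,"dz":0,"wx":0,"wy":0,"wz":0},{"dx":0,"dy":0,"dz":0,"wx":0,"wy":0,"wz":0},{"dx":0,"dy":0,"dz":0,"wx":0,"wy":0,"wz":0},{"dx":0,"dy":0,"dz":0,"wx":0,"wy":0,"wz":0},{"dx":0,"dy":0,"dz":0,"wx":0,"wy":0,"wz":0},{"dx":0,"dy":0,"dz":0,"wx":0,"wy":0,"wz":0},{"dx":0,"dy":0,"dz":0,"wx":0,"wy":0,"wz":0}]' --claw 1

```text
t: 3.2
tool_pos: [499.8, -117.0, 332.7]
orientation: [0.0, 0.781, 0.624, -0.0]
contact_force: [0.5, -0.7, 0.4]
grip_width: 33.6
grip_force: 0.0
```

```bash
python3 log.py; python3 -c "
import numpy as np
X=np.array([.223,.975]);Y=np.array([.975,-.223]);c=np.array([582.5,-176.6])
h=np.array([499.5,-118.]);r=np.linalg.norm(h-c);a=np.arctan2(*(h-c)[::-1]);print(r,np.degrees(a))
b=np.radians(218.9)
for k in range(1,13):
  t=a+(b-a)*k/12;D=c+r*np.array([np.cos(t),np.sin(t)])-h;print(k,round(D@X,1),round(D@Y,1),round(-(t-a),3))
"
```

```text
3.2 [-0.141  0.476  0.366  2.165 -0.319  0.55   0.24 ] [ 499.761 -116.962  332.738] [ 0.508 -0.683  0.433] 33.582308027535795
[[ 0.22   0.975  0.   ]
 [ 0.975 -0.22  -0.   ]
 [-0.     0.    -1.   ]]
101.60196848486746 144.77698694105504
1 -10.3 -3.6 -0.108
2 -21.0 -6.1 -0.216
3 -31.9 -7.4 -0.323
4 -42.8 -7.5 -0.431
5 -53.7 -6.5 -0.539
6 -64.4 -4.3 -0.647
7 -74.9 -0.9 -0.755
8 -84.9 3.5 -0.862
9 -94.3 9.0 -0.97
10 -103.2 15.5 -1.078
11 -111.2 22.9 -1.186
12 -118.5 31.1 -1.294
```

Call:
send_rows --increments '[{"dx":0,"dy":0,"dz":0,"wx":0,"wy":0,"wz":0},{"dx":0,"dy":0,"dz":0,"wx":0,"wy":0,"wz":0},{"dx":0,"dy":0,"dz":0,"wx":0,"wy":0,"wz":0},{"dx":0,"dy":0,"dz":0,"wx":0,"wy":0,"wz":0},{"dx":0,"dy":0,"dz":0,"wx":0,"wy":0,"wz":0}]'

```text
t: 3.7
tool_pos: [500.0, -117.1, 332.7]
orientation: [0.0, 0.781, 0.624, 0.0]
contact_force: [3.0, -2.0, -3.3]
grip_width: 17.4
grip_force: 30.0
```

Call:
send_rows --increments '[{"dx":-5,"dy":-2,"dz":0,"wx":0,"wy":0,"wz":0},{"dx":-10,"dy":-3.6,"dz":0,"wx":0,"wy":0,"wz":0},{"dx":-21,"dy":-6,"dz":0,"wx":0,"wy":0,"wz":0},{"dx":-32,"dy":-7.4,"dz":0,"wx":0,"wy":0,"wz":0},{"dx":-43,"dy":-7.5,"dz":0,"wx":0,"wy":0,"wz":0},{"dx":-54,"dy":-6.5,"dz":0,"wx":0,"wy":0,"wz":0},{"dx":-64,"dy":-4.3,"dz":0,"wx":0,"wy":0,"wz":0},{"dx":-75,"dy":-1,"dz":0,"wx":0,"wy":0,"wz":0},{"dx":-85,"dy":3.5,"dz":0,"wx":0,"wy":0,"wz":0},{"dx":-94,"dy":9,"dz":0,"wx":0,"wy":0,"wz":0},{"dx":-103,"dy":15.5,"dz":0,"wx":0,"wy":0,"wz":0},{"dx":-111,"dy":23,"dz":0,"wx":0,"wy":0,"wz":0},{"dx":-119,"dy":31,"dz":0,"wx":0,"wy":0,"wz":0},{"dx":-119,"dy":31,"dz":0,"wx":0,"wy":0,"wz":0},{"dx":-119,"dy":31,"dz":0,"wx":0,"wy":0,"wz":0}]'

```text
t: 5.2
tool_pos: [497.4, -245.6, 332.5]
orientation: [-0.002, 0.783, 0.621, -0.005]
contact_force: [-21.8, -16.3, 10.4]
grip_width: 16.7
grip_force: 31.3
```

```bash
python3 log.py
```

```text
5.2 [ 0.106  0.518  0.359  2.073 -0.296  0.607  0.438] [ 497.412 -245.578  332.496] [-21.785 -16.322  10.369] 16.693170332410745
[[ 0.228  0.974 -0.01 ]
 [ 0.974 -0.228 -0.003]
 [-0.006 -0.009 -1.   ]]
```

Call:
send_rows --increments '[{"dx":0,"dy":0,"dz":0,"wx":0,"wy":0,"wz":0},{"dx":0,"dy":0,"dz":0,"wx":0,"wy":0,"wz":0},{"dx":0,"dy":0,"dz":0,"wx":0,"wy":0,"wz":0},{"dx":0,"dy":0,"dz":0,"wx":0,"wy":0,"wz":0}]'

```text
t: 5.6
tool_pos: [497.3, -245.4, 332.5]
orientation: [-0.002, 0.783, 0.621, -0.005]
contact_force: [-22.0, -17.2, 9.4]
grip_width: 16.4
grip_force: 31.3
```

```bash
python3 log.py
python3 - <<'E'
from h import *
s=snap('top','top1');P=cloud(s);hsv=cv2.cvtColor(s['img'],cv2.COLOR_RGB2HSV)
cv2.imwrite('pics/d.png',cv2.resize(cv2.cvtColor(s['img'],cv2.COLOR_RGB2BGR)[140:260,250:370],None,fx=5,fy=5,interpolation=cv2.INTER_CUBIC))
E
```

```text
5.6 [ 0.106  0.518  0.359  2.073 -0.296  0.607  0.438] [ 497.299 -245.422  332.512] [-21.982 -17.166   9.421] 16.401924118749974
[[ 0.228  0.974 -0.01 ]
 [ 0.974 -0.228 -0.003]
 [-0.006 -0.009 -1.   ]]
```

View pics/d.png

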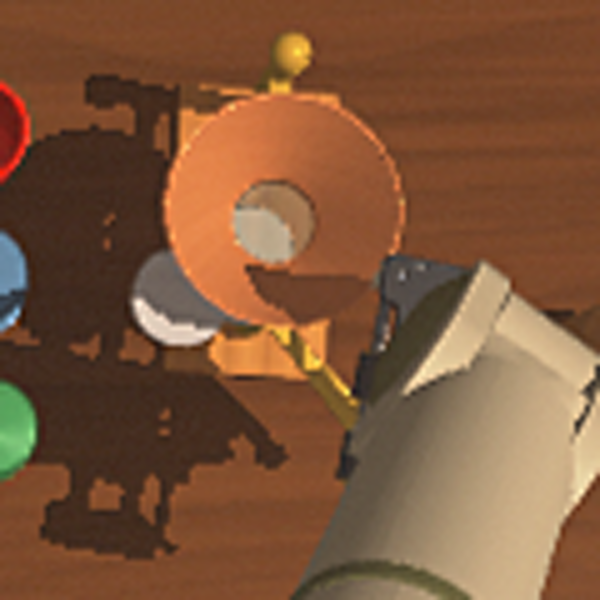

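The top crop shows one brass bar running from (275,325) to (360,420), so the lever and the arm look aligned. The disc is clear of the throat at (275,222). I'll release and measure.

Call:
send_rows --increments '[{"dx":0,"dy":0,"dz":0,"wx":0,"wy":0,"wz":0},{"dx":0,"dy":0,"dz":0,"wx":0,"wy":0,"wz":0},{"dx":0,"dy":0,"dz":0,"wx":0,"wy":0,"wz":0},{"dx":0,"dy":0,"dz":0,"wx":0,"wy":0,"wz":0},{"dx":0,"dy":0,"dz":0,"wx":0,"wy":0,"wz":0},{"dx":0,"dy":0,"dz":-20,"wx":0,"wy":0,"wz":0},{"dx":0,"dy":0,"dz":-60,"wx":0,"wy":0,"wz":0},{"dx":0,"dy":0,"dz":-100,"wx":0,"wy":0,"wz":0},{"dx":0,"dy":0,"dz":-120,"wx":0,"wy":0,"wz":0},{"dx":48,"dy":0,"dz":-120,"wx":0,"wy":0,"wz":0},{"dx":96,"dy":0,"dz":-120,"wx":0,"wy":0,"wz":0},{"dx":144,"dy":0,"dz":-120,"wx":0,"wy":0,"wz":0},{"dx":192,"dy":0,"dz":-120,"wx":0,"wy":0,"wz":0},{"dx":240,"dy":0,"dz":-120,"wx":0,"wy":0,"wz":0}]' --claw 0

```text
t: 7.05
tool_pos: [556.8, -3.5, 453.0]
orientation: [0.0, 0.781, 0.625, 0.0]
contact_force: [1.6, 0.2, -0.1]
grip_width: 92.8
grip_force: 0.0
```

```bash
python3 log.py
python3 - <<'E'
from h import *
np.set_printoptions(precision=1,suppress=True)
s=snap('top','top2');P=cloud(s);q=P[215:245,310:345].reshape(-1,3);m=(q[:,2]>180)&(q[:,2]<192);print('h top',q[m].mean(0),m.sum())
s=snap('side','side2');P=cloud(s);q=P[125:170,310:360].reshape(-1,3);m=(q[:,2]>180)&(q[:,2]<192)&(q[:,0]<540);print('h side',q[m].mean(0),m.sum())
a=cv2.cvtColor(dict(np.load('top2.npz'))['img'],cv2.COLOR_RGB2BGR)[140:260,250:370];b=cv2.cvtColor(s['img'],cv2.COLOR_RGB2BGR)[100:220,230:350]
cv2.imwrite('pics/e.png',cv2.resize(np.hstack([a,b]),None,fx=3.3,fy=3.3,interpolation=cv2.INTER_CUBIC))
E
```

```text
7.05 [-0.392  0.359  0.405  1.952 -0.183  0.865 -0.113] [556.795  -3.527 452.977] [ 1.586  0.175 -0.134] 92.77162837665318
[[ 0.22   0.976  0.001]
 [ 0.976 -0.22   0.   ]
 [ 0.     0.001 -1.   ]]
h top [ 496.3 -235.8  184.3] 26
h side [ 494.9 -232.8  183.9] 27
```

View pics/e.png

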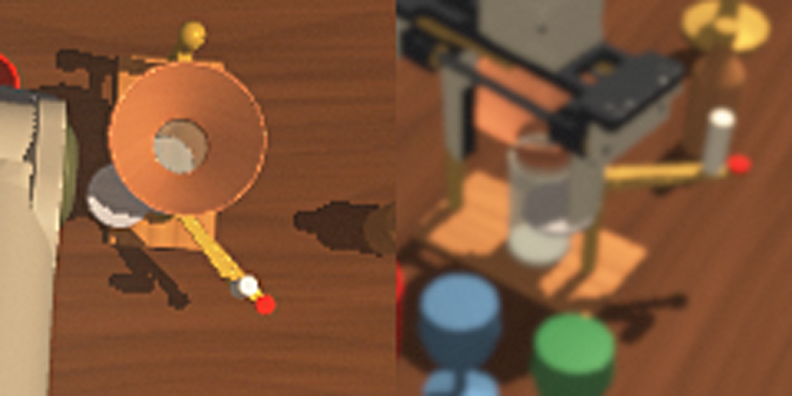

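The handle's white top is at (247,287) in the left crop, with the dot at (266,305). By measurement the lever is about 6° short of the arm. I'll re-grip with the fingers closing along the tangent, so that closing centres the handle on the target.

Call:
send_rows --increments '[{"dx":-45,"dy":0,"dz":0,"wx":0,"wy":0,"wz":0.12},{"dx":-90,"dy":0,"dz":0,"wx":0,"wy":0,"wz":0.24},{"dx":-135,"dy":-1,"dz":0,"wx":0,"wy":0,"wz":0.36},{"dx":-180,"dy":-1,"dz":0,"wx":0,"wy":0,"wz":0.48},{"dx":-225,"dy":-1.4,"dz":0,"wx":0,"wy":0,"wz":0.6},{"dx":-246.3,"dy":-1.4,"dz":0,"wx":0,"wy":0,"wz":0.72},{"dx":-246.3,"dy":-1.4,"dz":0,"wx":0,"wy":0,"wz":0.76},{"dx":-246.3,"dy":-1.4,"dz":0,"wx":0,"wy":0,"wz":0.76},{"dx":-246.3,"dy":-1.4,"dz":40,"wx":0,"wy":0,"wz":0.76},{"dx":-246.3,"dy":-1.4,"dz":80,"wx":0,"wy":0,"wz":0.76},{"dx":-246.3,"dy":-1.4,"dz":120,"wx":0,"wy":0,"wz":0.76},{"dx":-246.3,"dy":-1.4,"dz":120,"wx":0,"wy":0,"wz":0.76}]'

```text
t: 8.35
tool_pos: [500.3, -244.1, 328.9]
orientation: [-0.002, 0.957, 0.292, -0.003]
contact_force: [0.2, 0.1, 0.6]
grip_width: 93.3
grip_force: 0.0
```

Call:
send_rows --increments '[{"dx":0,"dy":0,"dz":0,"wx":0,"wy":0,"wz":0},{"dx":0,"dy":0,"dz":0,"wx":0,"wy":0,"wz":0},{"dx":0,"dy":0,"dz":0,"wx":0,"wy":0,"wz":0},{"dx":0,"dy":0,"dz":0,"wx":0,"wy":0,"wz":0},{"dx":0,"dy":0,"dz":0,"wx":0,"wy":0,"wz":0},{"dx":0,"dy":0,"dz":0,"wx":0,"wy":0,"wz":0},{"dx":0,"dy":0,"dz":0,"wx":0,"wy":0,"wz":0},{"dx":0,"dy":0,"dz":0,"wx":0,"wy":0,"wz":0},{"dx":0,"dy":0,"dz":0,"wx":0,"wy":0,"wz":0},{"dx":0,"dy":0,"dz":0,"wx":0,"wy":0,"wz":0},{"dx":0,"dy":0,"dz":0,"wx":0,"wy":0,"wz":0},{"dx":0,"dy":0,"dz":0,"wx":0,"wy":0,"wz":0},{"dx":0,"dy":0,"dz":0,"wx":0,"wy":0,"wz":0},{"dx":0,"dy":0,"dz":0,"wx":0,"wy":0,"wz":0}]' --claw 1

```text
t: 9.75
tool_pos: [500.9, -245.7, 332.6]
orientation: [-0.0, 0.957, 0.29, -0.0]
contact_force: [-1.2, 0.5, -0.2]
grip_width: 17.5
grip_force: 30.0
```

```bash
python3 log.py
```

```text
9.75 [ 0.002  0.546  0.518  2.074 -0.451  0.631 -0.154] [ 500.943 -245.666  332.649] [-1.156  0.515 -0.182] 17.549331725218597
[[ 0.832  0.555 -0.   ]
 [ 0.555 -0.832  0.   ]
 [-0.    -0.    -1.   ]]
```

Call:
send_rows --increments '[{"dx":0,"dy":0,"dz":0,"wx":0,"wy":0,"wz":0},{"dx":0,"dy":0,"dz":0,"wx":0,"wy":0,"wz":0},{"dx":0,"dy":0,"dz":0,"wx":0,"wy":0,"wz":0},{"dx":0,"dy":0,"dz":0,"wx":0,"wy":0,"wz":0},{"dx":0,"dy":0,"dz":-20,"wx":0,"wy":0,"wz":0},{"dx":0,"dy":0,"dz":-60,"wx":0,"wy":0,"wz":0},{"dx":0,"dy":0,"dz":-100,"wx":0,"wy":0,"wz":0},{"dx":0,"dy":0,"dz":-120,"wx":0,"wy":0,"wz":0},{"dx":0,"dy":-48,"dz":-120,"wx":0,"wy":0,"wz":0},{"dx":0,"dy":-96,"dz":-120,"wx":0,"wy":0,"wz":0},{"dx":30,"dy":-140,"dz":-120,"wx":0,"wy":0,"wz":0},{"dx":70,"dy":-180,"dz":-120,"wx":0,"wy":0,"wz":0},{"dx":110,"dy":-220,"dz":-120,"wx":0,"wy":0,"wz":0},{"dx":150,"dy":-260,"dz":-120,"wx":0,"wy":0,"wz":0},{"dx":180,"dy":-300,"dz":-120,"wx":0,"wy":0,"wz":0},{"dx":180,"dy":-300,"dz":-120,"wx":0,"wy":0,"wz":0}]' --claw 0

```text
t: 11.35
tool_pos: [484.2, 108.4, 452.6]
orientation: [-0.0, 0.956, 0.293, 0.0]
contact_force: [1.1, 0.3, -0.3]
grip_width: 93.0
grip_force: 0.0
```

```bash
python3 log.py
cat > kin.py <<'E'
import numpy as np, json, itertools
from scipy.spatial.transform import Rotation as R
from scipy.optimize import least_squares
def fk(q,p,sg):
    # p: o1,o7,d1,L1,L2,L3,a1..; sg signs
    T=np.eye(4)
    def mul(r,t=(0,0,0)):
        M=np.eye(4);M[:3,:3]=r.as_matrix();M[:3,3]=t;return M
    rz=lambda a:R.from_euler('z',a); ry=lambda a:R.from_euler('y',a)
    o1,o7,d1,L1,L2,L3,e1,e2=p
    T=mul(rz(sg[0]*q[0]+o1),(0,0,0))@mul(ry(q[1]),(0,0,d1))@mul(rz(sg[1]*q[2]))@mul(ry(q[3]),(e1,0,L1))@mul(rz(sg[2]*q[4]),(e2,0,0))@mul(ry(q[5]),(0,0,L2))@mul(rz(sg[3]*q[6]+o7),(0,0,0))@mul(ry(0),(0,0,L3))
    return T
if __name__=='__main__':
    D=[json.loads(l) for l in open('log.jsonl')];best=[]
    def res(p,sg):
        o=[]
        for q,t,w in D:
            T=fk(q,p,sg);Rm=R.from_quat(w,scalar_first=True)
            o+=list((T[:3,3]-t)/1000)+list((Rm.inv()*R.from_matrix(T[:3,:3])).as_rotvec())
        return np.array(o)
    for sg in itertools.product([1,-1],repeat=4):
      for o1 in (0,np.pi):
       for o7 in (0,1.57,3.14,-1.57):
        r=least_squares(res,[o1,o7,400,500,500,150,0,0],args=(sg,),x_scale=[1,1,100,100,100,100,50,50],max_nfev=40)
        best.append((r.cost,sg,r.x.round(3).tolist()))
    best.sort(key=lambda b:b[0])
    for b in best[:4]: print(b)
    json.dump(best[0],open('kin.json','w'))
E
python3 kin.py
python3 - <<'E'
from h import *
np.set_printoptions(precision=1,suppress=True)
s=snap('top','top3');P=cloud(s);q=P[215:245,310:345].reshape(-1,3);m=(q[:,2]>180)&(q[:,2]<192);print('h top',q[m].mean(0),m.sum())
s=snap('side','side3');P=cloud(s);q=P[125:170,310:360].reshape(-1,3);m=(q[:,2]>180)&(q[:,2]<192)&(q[:,0]<540);print('h side',q[m].mean(0),m.sum())
E
```

```text
11.35 [-0.807  0.301  0.617  2.083 -0.237  0.825 -1.026] [484.241 108.426 452.623] [ 1.086  0.325 -0.331] 93.02918458416107
[[ 0.829  0.559  0.   ]
 [ 0.559 -0.829  0.001]
 [ 0.001 -0.001 -1.   ]]
(np.float64(7.539977193727242e-05), (-1, -1, -1, -1), [-0.087, 1.484, 179.375, 614.849, 434.705, 9.099, 30.38, 0.815])
(np.float64(7.539977193858247e-05), (-1, -1, -1, -1), [-0.087, 1.484, 179.387, 614.849, 434.705, 9.111, 30.38, 0.814])
(np.float64(7.539977194109662e-05), (-1, -1, -1, -1), [-0.087, 1.484, 179.369, 614.849, 434.705, 9.093, 30.38, 0.815])
(np.float64(7.539977194521889e-05), (-1, -1, -1, -1), [-0.087, 1.484, 179.368, 614.849, 434.705, 9.092, 30.38, 0.815])
h top [ 503.2 -244.3  184.3] 25
h side [ 501.4 -241.   183.9] 26
```

Call:
send_rows --increments '[{"dx":0,"dy":0,"dz":0,"wx":0,"wy":0.14,"wz":0.14},{"dx":0,"dy":0,"dz":0,"wx":0,"wy":0.28,"wz":0.28},{"dx":0,"dy":0,"dz":0,"wx":0,"wy":0.4,"wz":0.3},{"dx":0,"dy":0,"dz":0,"wx":0,"wy":0.4,"wz":0.3},{"dx":0,"dy":0,"dz":0,"wx":0,"wy":0.4,"wz":0.3}]'

```text
t: 11.95
tool_pos: [483.5, 102.0, 452.9]
orientation: [-0.057, 0.97, 0.138, 0.19]
contact_force: [-0.2, 0.5, -0.4]
grip_width: 93.3
grip_force: 0.0
```

```bash
python3 log.py; python3 kin.py|head -1
```

```text
11.95 [-0.764  0.222  0.561  2.21  -0.526  0.395 -1.073] [483.471 102.024 452.915] [-0.193  0.526 -0.445] 93.34122471153837
[[ 0.89   0.289  0.353]
 [ 0.246 -0.955  0.164]
 [ 0.384 -0.059 -0.921]]
(np.float64(0.0006221582586423365), (-1, -1, -1, -1), [-0.078, 1.493, 317.64, 598.178, 440.399, 125.455, 35.735, 2.168])
```

Call:
send_rows --increments '[{"dx":0,"dy":0,"dz":0,"wx":0.1,"wy":-0.1,"wz":0},{"dx":0,"dy":0,"dz":0,"wx":0.2,"wy":-0.2,"wz":0},{"dx":0,"dy":0,"dz":0,"wx":0.3,"wy":-0.3,"wz":0},{"dx":0,"dy":0,"dz":0,"wx":0.4,"wy":-0.4,"wz":0},{"dx":0,"dy":0,"dz":0,"wx":0.4,"wy":-0.4,"wz":0},{"dx":0,"dy":0,"dz":0,"wx":0.4,"wy":-0.4,"wz":0}]'

```text
t: 12.55
tool_pos: [484.6, 102.8, 452.3]
orientation: [-0.218, 0.958, 0.181, -0.036]
contact_force: [-0.2, -1.2, 0.5]
grip_width: 92.7
grip_force: 0.0
```

```bash
python3 log.py; python3 kin.py|head -1
```

```text
12.55 [-0.523  0.318  0.435  2.069 -0.675  1.021 -0.865] [484.588 102.841 452.331] [-0.247 -1.155  0.484] 92.66673279605027
[[ 0.932  0.332 -0.148]
 [ 0.363 -0.84   0.404]
 [ 0.01  -0.43  -0.903]]
(np.float64(0.001243555616491569), (-1, -1, -1, -1), [-0.072, 1.5, 335.072, 595.88, 446.544, 132.226, 36.034, 8.293])
```

```bash
cat > kin.py <<'E'
import numpy as np, json
from scipy.spatial.transform import Rotation as R
from scipy.optimize import least_squares
LO=np.array([-2.57,-.35,-1.29,.11,-1.05,.11,-2.63]);HI=np.array([2.57,1.97,1.29,2.56,4.19,1.86,2.63])
def fk(q,p):
    o1,o7,d1,L1,L2,L3,e1,e2,e3,o3,o5=p
    Rm=np.eye(3);t=np.zeros(3)
    def st(ax,a,off):
        nonlocal Rm,t
        t=t+Rm@np.array(off,float)
        c,s=np.cos(a),np.sin(a)
        Rm=Rm@(np.array([[c,-s,0],[s,c,0],[0,0,1]]) if ax=='z' else np.array([[c,0,s],[0,1,0],[-s,0,c]]))
    st('z',-q[0]+o1,(0,0,0));st('y',q[1],(0,0,d1));st('z',-q[2]+o3,(0,0,0));st('y',q[3],(e1,0,L1));st('z',-q[4]+o5,(e2,0,0));st('y',q[5],(0,0,L2));st('z',-q[6]+o7,(e3,0,0))
    return Rm,t+Rm@np.array([0,0,L3])
def fit():
    D=[json.loads(l) for l in open('log.jsonl')]
    def res(p):
        o=[]
        for q,t,w in D:
            Rm,x=fk(q,p);o+=list((x-t)/1000)+list((R.from_quat(w,scalar_first=True).inv()*R.from_matrix(Rm)).as_rotvec())
        return np.array(o)
    r=least_squares(res,[-.08,1.49,335,596,446,132,36,8,0,0,0],x_scale=[1,1,100,100,100,100,50,50,50,1,1])
    return r
def ik(q0,Rt,tt,p):
    mid=(LO+HI)/2
    def f(q):
        Rm,x=fk(q,p);e=R.from_matrix(Rm.T@Rt).as_rotvec()
        return np.r_[(x-tt)/300,e,(q-q0)*.003]
    r=least_squares(f,np.clip(q0,LO+1e-3,HI-1e-3),bounds=(LO,HI),max_nfev=60)
    e=f(r.x)[:6];return r.x,np.linalg.norm(e[:3])*300,np.linalg.norm(e[3:6])
def tool_from_scoop(lip,psi,tilt,beta,flip,gx=-75):
    # scoop rotation: z-yaw psi, nose-down tilt about its y
    S=R.from_euler('ZY',[psi,tilt]).as_matrix()
    org=np.array(lip)-S@np.array([79,0,23.])
    z=np.array([np.sin(beta),0,-np.cos(beta)]);y=np.array([0,flip,0.]);x=np.cross(y,z)
    T=S@np.c_[x,y,z];g=org+S@np.array([gx,0,36.]);return T,g-167.3*T[:,2]
E
cat > plan.py <<'E'
from kin import *
np.set_printoptions(precision=2,suppress=True)
r=fit();p=r.x;print(r.cost,p.round(2));json.dump(p.tolist(),open('p.json','w'))
q0=np.array(json.loads(open('log.jsonl').readlines()[-1])[0])
d=np.radians
F=np.array([638,-183.])
S0=R.from_euler('z',d(-15.9)).as_matrix()
lip0=np.array([651.4,234.8,14])+S0@[79,0,23]
for beta in (0,d(20),d(35)):
  for flip in (1,-1):
    for psi in (-60,-90,-120,180,90,):
      q=q0;bad=0;tr=[]
      def go(l,ps,ti):
        global q,bad
        Rt,tt=tool_from_scoop(l,ps,ti,beta,flip);qq,e1,e2=ik(q,Rt,tt,p);bad=max(bad,e1+e2*300);q=qq
      go(lip0+[0,0,200],d(-15.9),0);go(lip0,d(-15.9),0);qs=q.copy();b0=bad
      go(lip0+[0,0,250],d(-15.9),0)
      u=np.array([np.cos(d(psi)),np.sin(d(psi))])
      a0=lip0+[0,0,250];a1=np.r_[F-u*15,250]
      turn=(psi+15.9);
      for k in np.linspace(.1,1,10): go(a0+(a1-a0)*k,d(-15.9+turn*k),0)
      b1=bad
      for t in range(5,81,5): go(np.r_[F-u*15,250-50*min(1,t/40)],d(psi),d(t))
      print(f'{np.degrees(beta):.0f} {flip} {psi} bad {b0:.1f} {b1:.1f} {bad:.1f}',qs,q)
E
python3 plan.py
```

```text
0.0009997894279977525 [ -0.08   1.51 328.74 599.74 432.73 145.85  19.29   7.25 -22.99   0.02
  -0.01]
0 1 -60 bad 0.0 0.0 35.4 [-0.48  0.75 -0.01  1.93  0.03  0.46  0.78] [ 0.94  1.31 -1.29  1.21 -0.11  1.86  0.17]
0 1 -90 bad 0.0 0.0 0.0 [-0.48  0.75 -0.01  1.93  0.03  0.46  0.78] [ 0.6   0.83 -0.06  1.47 -0.97  1.86  0.8 ]
0 1 -120 bad 0.0 0.0 0.0 [-0.48  0.75 -0.01  1.93  0.03  0.46  0.78] [ 1.1   0.81 -0.72  1.84 -1.05  1.11  0.73]
0 1 180 bad 0.0 351.4 351.4 [-0.48  0.75 -0.01  1.93  0.03  0.46  0.78] [ 1.25  0.96 -1.28  2.37  3.12  0.89  2.44]
0 1 90 bad 0.0 78.0 78.0 [-0.48  0.75 -0.01  1.93  0.03  0.46  0.78] [ 0.16  0.75 -0.57  1.85  1.51  1.86  2.07]
0 -1 -60 bad 0.0 0.0 58.9 [-0.89  0.83  0.57  1.92 -0.76  0.61 -1.68] [ 0.84  1.1  -0.86  1.25 -0.34  1.86 -2.63]
0 -1 -90 bad 0.0 0.0 0.0 [-0.89  0.83  0.57  1.92 -0.76  0.61 -1.68] [ 0.6   0.83 -0.06  1.47 -0.97  1.86 -2.34]
0 -1 -120 bad 0.0 109.2 109.2 [-0.89  0.83  0.57  1.92 -0.76  0.61 -1.68] [ 1.1   0.81 -0.72  1.84 -1.05  1.11 -2.42]
0 -1 180 bad 0.0 0.0 277.6 [-0.89  0.83  0.57  1.92 -0.76  0.61 -1.68] [ 1.4   0.74 -1
[... 1751 characters left out ...]
 1 90 bad 0.0 197.5 197.5 [-0.72  0.77  0.05  2.16  1.98  0.48 -1.32] [ 0.61  0.71 -1.09  1.77  1.29  1.65  2.31]
35 -1 -60 bad 69.1 69.1 69.1 [-1.31  0.96  0.8   2.11 -1.05  0.11 -1.69] [ 0.25  0.71  0.23  1.29 -0.52  1.86 -2.1 ]
35 -1 -90 bad 69.1 82.7 82.7 [-1.31  0.96  0.8   2.11 -1.05  0.11 -1.69] [-0.05  0.73  0.86  1.5  -1.    1.84 -2.19]
35 -1 -120 bad 69.1 236.1 236.1 [-1.31  0.96  0.8   2.11 -1.05  0.11 -1.69] [ 0.17  0.5   0.46  1.76 -1.05  1.3  -2.57]
35 -1 180 bad 69.1 69.1 69.1 [-1.31  0.96  0.8   2.11 -1.05  0.11 -1.69] [ 0.7   0.31 -0.52  2.1  -0.83  0.11  2.63]
35 -1 90 bad 69.1 69.1 69.1 [-1.31  0.96  0.8   2.11 -1.05  0.11 -1.69] [-0.01  0.46 -0.1   1.78  0.93  1.16 -0.6 ]
```

```bash
cat > inc.py <<'E'
from kin import *
d=np.radians; BETA=d(10); FL=1
def cur():
    from plant import arm
    s=arm.sense();return R.from_quat(s['orientation'],scalar_first=True),np.array(s['tool_pos'])
def inc(T,t,c=None):
    Rc,tc=c or cur(); dd=Rc.inv().apply(t-tc);w=(Rc.inv()*R.from_matrix(T)).as_rotvec()
    return np.r_[dd.round(1),w.round(3)]
S0=R.from_euler('z',d(-15.9)).as_matrix()
LIP0=np.array([651.4,234.8,14])+S0@[79,0,23]
E
python3 - <<'E'
from inc import *
np.set_printoptions(precision=3,suppress=True)
T,t=tool_from_scoop(LIP0+[0,0,150],d(-15.9),0,BETA,FL)
print(t,T);print(inc(T,t))
p=json.load(open('p.json'));q0=np.array(json.loads(open('log.jsonl').readlines()[-1])[0])
print(ik(q0,T,t,p))
E
```

```text
[551.33  263.306 364.758] [[-0.947  0.274  0.167]
 [ 0.27   0.962 -0.048]
 [-0.174  0.    -0.985]]
[119.6   -74.9   134.     -0.389  -0.631  -2.437]
(array([-0.543,  0.497,  0.007,  1.963,  0.221,  0.564,  0.578]), np.float64(0.002133934413207847), np.float64(1.5907897323725814e-05))
```

Call:
send_rows --increments '[{"dx":12,"dy":-7.5,"dz":13.4,"wx":-0.039,"wy":-0.063,"wz":-0.244},{"dx":24,"dy":-15,"dz":27,"wx":-0.078,"wy":-0.126,"wz":-0.487},{"dx":36,"dy":-22,"dz":40,"wx":-0.117,"wy":-0.19,"wz":-0.73},{"dx":60,"dy":-37,"dz":67,"wx":-0.156,"wy":-0.252,"wz":-0.975},{"dx":60,"dy":-37,"dz":67,"wx":-0.194,"wy":-0.315,"wz":-1.22},{"dx":60,"dy":-37,"dz":67,"wx":-0.194,"wy":-0.315,"wz":-1.22},{"dx":60,"dy":-37,"dz":67,"wx":-0.194,"wy":-0.315,"wz":-1.22},{"dx":60,"dy":-37,"dz":67,"wx":-0.194,"wy":-0.315,"wz":-1.22},{"dx":120,"dy":-75,"dz":134,"wx":-0.389,"wy":-0.631,"wz":-2.437},{"dx":120,"dy":-75,"dz":134,"wx":-0.389,"wy":-0.631,"wz":-2.437},{"dx":120,"dy":-75,"dz":134,"wx":-0.389,"wy":-0.631,"wz":-2.437},{"dx":120,"dy":-75,"dz":134,"wx":-0.389,"wy":-0.631,"wz":-2.437},{"dx":120,"dy":-75,"dz":134,"wx":-0.389,"wy":-0.631,"wz":-2.437},{"dx":120,"dy":-75,"dz":134,"wx":-0.389,"wy":-0.631,"wz":-2.437},{"dx":120,"dy":-75,"dz":134,"wx":-0.389,"wy":-0.631,"wz":-2.437},{"dx":120,"dy":-75,"dz":134,"wx":-0.389,"wy":-0.631,"wz":-2.437},{"dx":120,"dy":-75,"dz":134,"wx":-0.389,"wy":-0.631,"wz":-2.437},{"dx":120,"dy":-75,"dz":134,"wx":-0.389,"wy":-0.631,"wz":-2.437},{"dx":120,"dy":-75,"dz":134,"wx":-0.389,"wy":-0.631,"wz":-2.437},{"dx":120,"dy":-75,"dz":134,"wx":-0.389,"wy":-0.631,"wz":-2.437}]'

```text
t: 14.55
tool_pos: [550.6, 265.1, 365.8]
orientation: [0.085, 0.138, 0.987, -0.01]
contact_force: [-1.6, -0.3, 0.1]
grip_width: 93.1
grip_force: 0.0
```

```bash
python3 log.py
python3 - <<'E'
from inc import *
np.set_printoptions(precision=3,suppress=True)
for z in (60,0):
  T,t=tool_from_scoop(LIP0+[0,0,z],d(-15.9),0,BETA,FL);print(inc(T,t))
E
```

```text
14.55 [-0.596  0.489  0.033  1.954  0.2    0.592  0.564] [550.579 265.109 365.8  ] [-1.565 -0.257  0.082] 93.1405199703549
[[-0.947  0.275  0.165]
 [ 0.271  0.962 -0.044]
 [-0.171  0.003 -0.985]]
[14.4   -1.8   89.9    0.003 -0.003 -0.001]
[ 24.6    -2.    149.      0.003  -0.003  -0.001]
```

Call:
send_rows --increments '[{"dx":7,"dy":-1,"dz":45,"wx":0.003,"wy":-0.003,"wz":0},{"dx":14.4,"dy":-1.8,"dz":90,"wx":0.003,"wy":-0.003,"wz":0},{"dx":18,"dy":-2,"dz":110,"wx":0.003,"wy":-0.003,"wz":0},{"dx":21.5,"dy":-2,"dz":130,"wx":0.003,"wy":-0.003,"wz":0},{"dx":24.6,"dy":-2,"dz":149,"wx":0.003,"wy":-0.003,"wz":0},{"dx":24.6,"dy":-2,"dz":149,"wx":0.003,"wy":-0.003,"wz":0},{"dx":24.6,"dy":-2,"dz":149,"wx":0.003,"wy":-0.003,"wz":0}]'

```text
t: 15.25
tool_pos: [551.5, 263.1, 214.6]
orientation: [0.086, 0.138, 0.987, -0.013]
contact_force: [-0.3, 0.2, -0.4]
grip_width: 93.2
grip_force: 0.0
```

Call:
send_rows --increments '[{"dx":0,"dy":0,"dz":0,"wx":0,"wy":0,"wz":0},{"dx":0,"dy":0,"dz":0,"wx":0,"wy":0,"wz":0},{"dx":0,"dy":0,"dz":0,"wx":0,"wy":0,"wz":0},{"dx":0,"dy":0,"dz":0,"wx":0,"wy":0,"wz":0},{"dx":0,"dy":0,"dz":0,"wx":0,"wy":0,"wz":0},{"dx":0,"dy":0,"dz":0,"wx":0,"wy":0,"wz":0},{"dx":0,"dy":0,"dz":0,"wx":0,"wy":0,"wz":0},{"dx":0,"dy":0,"dz":0,"wx":0,"wy":0,"wz":0},{"dx":0,"dy":0,"dz":0,"wx":0,"wy":0,"wz":0},{"dx":0,"dy":0,"dz":0,"wx":0,"wy":0,"wz":0},{"dx":0,"dy":0,"dz":0,"wx":0,"wy":0,"wz":0},{"dx":0,"dy":0,"dz":0,"wx":0,"wy":0,"wz":0},{"dx":0,"dy":0,"dz":0,"wx":0,"wy":0,"wz":0},{"dx":0,"dy":0,"dz":0,"wx":0,"wy":0,"wz":0}]' --claw 1

```text
t: 16.65
tool_pos: [551.3, 263.0, 214.5]
orientation: [0.086, 0.137, 0.987, -0.012]
contact_force: [0.4, -0.4, -0.9]
grip_width: 17.8
grip_force: 30.0
```

```bash
python3 log.py
```

```text
16.65 [-0.634  0.712  0.095  2.049  0.254  0.275  0.488] [551.308 262.971 214.471] [ 0.354 -0.365 -0.892] 17.78804896095455
[[-0.948  0.273  0.167]
 [ 0.268  0.962 -0.048]
 [-0.173 -0.001 -0.985]]
```

Call:
send_rows --increments '[{"dx":-0.9,"dy":0,"dz":-5,"wx":0,"wy":0,"wz":0},{"dx":-2.6,"dy":0,"dz":-15,"wx":0,"wy":0,"wz":0},{"dx":-5.2,"dy":0,"dz":-30,"wx":0,"wy":0,"wz":0},{"dx":-8.6,"dy":0,"dz":-49,"wx":0,"wy":0,"wz":0},{"dx":-12,"dy":0,"dz":-69,"wx":0,"wy":0,"wz":0},{"dx":-16,"dy":0,"dz":-90,"wx":0,"wy":0,"wz":0},{"dx":-19,"dy":0,"dz":-110,"wx":0,"wy":0,"wz":0},{"dx":-23,"dy":0,"dz":-130,"wx":0,"wy":0,"wz":0},{"dx":-26,"dy":0,"dz":-150,"wx":0,"wy":0,"wz":0},{"dx":-29,"dy":0,"dz":-165,"wx":0,"wy":0,"wz":0},{"dx":-31,"dy":0,"dz":-178,"wx":0,"wy":0,"wz":0},{"dx":-33,"dy":0,"dz":-188,"wx":0,"wy":0,"wz":0},{"dx":-33,"dy":0,"dz":-188,"wx":0,"wy":0,"wz":0}]'

```text
t: 17.95
tool_pos: [551.4, 263.1, 406.9]
orientation: [0.087, 0.137, 0.987, -0.012]
contact_force: [1.0, 0.6, -2.6]
grip_width: 17.7
grip_force: 30.0
```

```bash
python3 log.py
python3 - <<'E'
from h import *
a=snap('top','top4')['img'];b=snap('side','side4')['img']
im=np.hstack([a[120:270,100:260],b[130:280,110:270]])
cv2.imwrite('pics/f.png',cv2.resize(cv2.cvtColor(im,cv2.COLOR_RGB2BGR),None,fx=2.5,fy=2.5,interpolation=cv2.INTER_CUBIC))
E
```

```text
17.95 [-0.586  0.438  0.021  1.916  0.194  0.679  0.582] [551.406 263.096 406.926] [ 0.996  0.575 -2.601] 17.693955456272764
[[-0.947  0.273  0.169]
 [ 0.269  0.962 -0.047]
 [-0.175  0.001 -0.985]]
```

View pics/f.png

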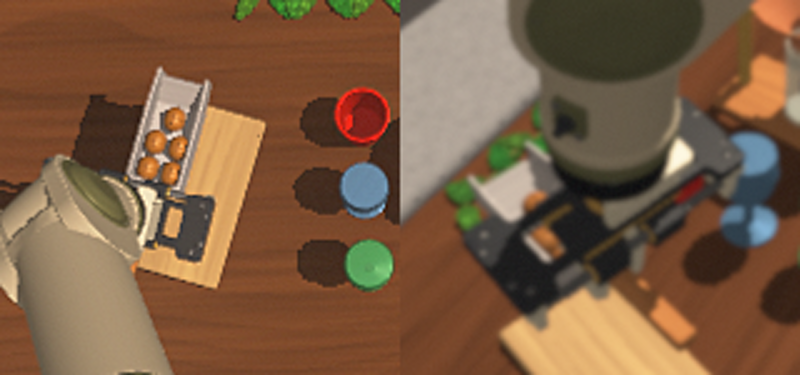

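The scoop is held level with all five walnuts in it (left crop, around (165,145)), clear of the board.

```bash
cat > path.py <<'E'
from inc import *
np.set_printoptions(precision=3,suppress=True)
F=np.array([638,-183.])
def S(psi,tilt): return R.from_euler('ZY',[psi,tilt])
def rows(W,c=None):
    c=c or cur();out=[]
    for lip,psi,tilt in W:
        T,t=tool_from_scoop(lip,psi,tilt,BETA,FL);out.append((T,t));v=inc(T,t,c);print('{'+', '.join(f'"{k}": {round(float(x),2 if k[0]=="w" else 0):g}' for k,x in zip(('dx','dy','dz','wx','wy','wz'),v))+'}',end=', ')
    print();return out
def check(poses):
    p=fit().x;q=np.array(json.loads(open('log.jsonl').readlines()[-1])[0]);
    for T,t in poses:
        q,a,b=ik(q,T,t,p)
        if a>1 or b>.01: print('bad',a,b)
    print('end q',q)
    return q
E
python3 - <<'E'
from path import *
from h import *
s=dict(np.load('top4.npz'));P=cloud(s);q=P[140:200,145:190].reshape(-1,3)
dd=S0[:2,0];q=q[(q[:,2]>190)&(q[:,2]<252)]
m=q[:,2]>225;a=q[m][:,:2]@dd;b=q[m][:,:2]@S0[:2,1]
for lo in range(500,660,20):
  k=(a>=lo)&(a<lo+20)
  if k.sum(): print(lo,np.percentile(q[m][k][:,2],[50,95]),b[k].min(),b[k].max(),k.sum())
psi=-105;u=np.array([np.cos(d(psi)),np.sin(d(psi))])
A=LIP0+[0,0,192];B=np.r_[F-u*60,255]
print('A',A,'B',B)
ss=np.linspace(0,1,19)[1:];sm=ss*ss*(3-2*ss)
sm=np.r_[.02,.07,.14,.215,.29,.365,.44,.515,.59,.665,.74,.81,.875,.925,.965,.99,1,1]
check(rows([(A+(B-A)*k,d(-15.9+(psi+15.9)*k),0) for k in sm]))
E
```

```text
500 [234.933 244.266] 371.4084684673796 435.68277566526825 29
520 [231.622 241.323] 370.83525361671917 435.55481989055687 132
540 [230.919 244.159] 371.3913787221846 436.19907266843785 96
560 [231.856 242.798] 370.92162766155303 435.91709048162056 95
580 [232.49  243.468] 370.1969889523877 436.8244366375234 79
600 [235.888 243.675] 371.08292359205615 435.6901607846363 41
620 [230.042 242.607] 372.3749685216929 434.37772606946317 73
640 [232.976 243.966] 372.98432098373723 432.9216262026894 19
A [727.378 213.157 229.   ] B [ 653.529 -125.044  255.   ]
{"dx": -1, "dy": -1, "dz": -2, "wx": 0.01, "wy": -0, "wz": 0.03}, {"dx": -3, "dy": -4, "dz": -3, "wx": 0.02, "wy": -0, "wz": 0.11}, {"dx": -8, "dy": -8, "dz": -4, "wx": 0.04, "wy": -0, "wz": 0.22}, {"dx": -16, "dy": -14, "dz": -4, "wx": 0.06, "wy": -0, "wz": 0.33}, {"dx": -26, "dy": -20, "dz": -5, "wx": 0.08, "wy": -0, "wz": 0.45}, {"dx": -38, "dy": -27, "dz": -4, "wx": 0.1, "wy": -0, "wz": 0.56}, {"dx": -52, "dy": -36, "dz": -4, "wx": 0.12, "wy": -0, "wz": 0.68}, {"dx": -68, "dy": -46, "dz": -3, "wx": 0.14, "wy": 0, "wz": 0.79}, {"dx": -86, "dy": -58, "dz": -2, "wx": 0.16, "wy": 0, "wz": 0.91}, {"dx": -106, "dy": -72, "dz": -0, "wx": 0.18, "wy": 0, "wz": 1.02}, {"dx": -126, "dy": -88, "dz": 1, "wx": 0.2, "wy": 0, "wz": 1.14}, {"dx": -146, "dy": -105, "dz": 3, "wx": 0.22, "wy": 0, "wz": 1.24}, {"dx": -166, "dy": -123, "dz": 4, "wx": 0.24, "wy": 0, "wz": 1.34}, {"dx": -181, "dy": -138, "dz": 6, "wx": 0.25, "wy": 0, "wz": 1.42}, {"dx": -193, "dy": -151, "dz": 7, "wx": 0.26, "wy": 0, "wz": 1.48}, {"dx": -200, "dy": -159, "dz": 8, "wx": 0.27, "wy": 0, "wz": 1.52}, {"dx": -204, "dy": -162, "dz": 8, "wx": 0.27, "wy": 0, "wz": 1.53}, {"dx": -204, "dy": -162, "dz": 8, "wx": 0.27, "wy": 0, "wz": 1.53}, 
end q [-0.476  0.591  0.442  1.605 -0.085  1.036 -0.309]
```

Call:
send_rows --increments '[{"dx":-1,"dy":-1,"dz":-2,"wx":0.01,"wy":0,"wz":0.03},{"dx":-3,"dy":-4,"dz":-3,"wx":0.02,"wy":0,"wz":0.11},{"dx":-8,"dy":-8,"dz":-4,"wx":0.04,"wy":0,"wz":0.22},{"dx":-16,"dy":-14,"dz":-4,"wx":0.06,"wy":0,"wz":0.33},{"dx":-26,"dy":-20,"dz":-5,"wx":0.08,"wy":0,"wz":0.45},{"dx":-38,"dy":-27,"dz":-4,"wx":0.1,"wy":0,"wz":0.56},{"dx":-52,"dy":-36,"dz":-4,"wx":0.12,"wy":0,"wz":0.68},{"dx":-68,"dy":-46,"dz":-3,"wx":0.14,"wy":0,"wz":0.79},{"dx":-86,"dy":-58,"dz":-2,"wx":0.16,"wy":0,"wz":0.91},{"dx":-106,"dy":-72,"dz":0,"wx":0.18,"wy":0,"wz":1.02},{"dx":-126,"dy":-88,"dz":1,"wx":0.2,"wy":0,"wz":1.14},{"dx":-146,"dy":-105,"dz":3,"wx":0.22,"wy":0,"wz":1.24},{"dx":-166,"dy":-123,"dz":4,"wx":0.24,"wy":0,"wz":1.34},{"dx":-181,"dy":-138,"dz":6,"wx":0.25,"wy":0,"wz":1.42},{"dx":-193,"dy":-151,"dz":7,"wx":0.26,"wy":0,"wz":1.48},{"dx":-200,"dy":-159,"dz":8,"wx":0.27,"wy":0,"wz":1.52},{"dx":-204,"dy":-162,"dz":8,"wx":0.27,"wy":0,"wz":1.53},{"dx":-204,"dy":-162,"dz":8,"wx":0.27,"wy":0,"wz":1.53},{"dx":-204,"dy":-162,"dz":8,"wx":0.27,"wy":0,"wz":1.53}]'

```text
t: 19.95
tool_pos: [701.5, 53.2, 432.9]
orientation: [0.053, 0.789, 0.608, -0.069]
contact_force: [0.1, 0.3, -2.0]
grip_width: 17.6
grip_force: 30.0
```

```bash
python3 log.py
python3 - <<'E'
from path import *
psi=-105;u=np.array([np.cos(d(psi)),np.sin(d(psi))])
W=[]
for k in np.linspace(0,1,15)[1:]:
    W.append((np.r_[F-u*(60-38*k),255-50*k],d(psi),d(48*k)))
P1=rows(W)
W2=[(np.r_[F-u*(22-4*k),205-10*k],d(psi),d(48+30*k)) for k in np.linspace(0,1,9)[1:]]
check(P1+[ (tool_from_scoop(*w,BETA,FL)) for w in W2])
print(fit().cost)
E
```

```text
19.95 [-0.472  0.597  0.465  1.625 -0.105  1.032 -0.272] [701.497  53.156 432.857] [ 0.096  0.316 -1.973] 17.570390464973215
[[ 0.25   0.967 -0.045]
 [ 0.952 -0.254 -0.168]
 [-0.174 -0.001 -0.985]]
{"dx": -16, "dy": -0, "dz": -4, "wx": -0, "wy": 0.06, "wz": 0.01}, {"dx": -31, "dy": -0, "dz": -8, "wx": -0, "wy": 0.12, "wz": 0.01}, {"dx": -47, "dy": -0, "dz": -11, "wx": -0, "wy": 0.18, "wz": 0.01}, {"dx": -63, "dy": -0, "dz": -13, "wx": -0, "wy": 0.24, "wz": 0.01}, {"dx": -79, "dy": -1, "dz": -14, "wx": -0, "wy": 0.3, "wz": 0.01}, {"dx": -96, "dy": -1, "dz": -15, "wx": -0, "wy": 0.36, "wz": 0.01}, {"dx": -113, "dy": -1, "dz": -15, "wx": -0, "wy": 0.42, "wz": 0.01}, {"dx": -130, "dy": -1, "dz": -13, "wx": -0, "wy": 0.48, "wz": 0.01}, {"dx": -147, "dy": -1, "dz": -11, "wx": -0, "wy": 0.54, "wz": 0.01}, {"dx": -164, "dy": -1, "dz": -8, "wx": -0, "wy": 0.6, "wz": 0.01}, {"dx": -182, "dy": -1, "dz": -4, "wx": -0, "wy": 0.66, "wz": 0.01}, {"dx": -199, "dy": -1, "dz": 1, "wx": -0, "wy": 0.72, "wz": 0.01}, {"dx": -216, "dy": -1, "dz": 7, "wx": -0, "wy": 0.78, "wz": 0.01}, {"dx": -233, "dy": -1, "dz": 14, "wx": -0, "wy": 0.84, "wz": 0.01}, 
end q [ 0.546  0.677  0.025  1.683 -1.05   1.551  0.792]
0.0017458084124241987
```

Call:
send_rows --increments '[{"dx":-16,"dy":0,"dz":-4,"wx":0,"wy":0.06,"wz":0.01},{"dx":-31,"dy":0,"dz":-8,"wx":0,"wy":0.12,"wz":0.01},{"dx":-47,"dy":0,"dz":-11,"wx":0,"wy":0.18,"wz":0.01},{"dx":-63,"dy":0,"dz":-13,"wx":0,"wy":0.24,"wz":0.01},{"dx":-79,"dy":-1,"dz":-14,"wx":0,"wy":0.3,"wz":0.01},{"dx":-96,"dy":-1,"dz":-15,"wx":0,"wy":0.36,"wz":0.01},{"dx":-113,"dy":-1,"dz":-15,"wx":0,"wy":0.42,"wz":0.01},{"dx":-130,"dy":-1,"dz":-13,"wx":0,"wy":0.48,"wz":0.01},{"dx":-147,"dy":-1,"dz":-11,"wx":0,"wy":0.54,"wz":0.01},{"dx":-164,"dy":-1,"dz":-8,"wx":0,"wy":0.6,"wz":0.01},{"dx":-182,"dy":-1,"dz":-4,"wx":0,"wy":0.66,"wz":0.01},{"dx":-199,"dy":-1,"dz":1,"wx":0,"wy":0.72,"wz":0.01},{"dx":-216,"dy":-1,"dz":7,"wx":0,"wy":0.78,"wz":0.01},{"dx":-233,"dy":-1,"dz":14,"wx":0,"wy":0.84,"wz":0.01},{"dx":-233,"dy":-1,"dz":14,"wx":0,"wy":0.84,"wz":0.01}]'

```text
t: 21.45
tool_pos: [640.3, -174.5, 459.1]
orientation: [-0.198, 0.753, 0.571, 0.258]
contact_force: [-0.8, -0.9, -3.5]
grip_width: 18.0
grip_force: 30.0
```

```bash
python3 log.py
python3 - <<'E'
from path import *
from h import *
Rc,tc=cur();z=np.array([np.sin(BETA),0,-np.cos(BETA)]);A=np.c_[np.cross([0,1,0],z),[0,1,0],z]
Sm=Rc.as_matrix()@A.T;g=tc+167.3*Rc.as_matrix()[:,2];lip=g+Sm@np.array([154,0,-13]);print('lip',lip,'tilt',np.degrees(np.arccos(Sm[2,2])),'F-lip',F-lip[:2])
psi=-105;u=np.array([np.cos(d(psi)),np.sin(d(psi))])
W=[(np.r_[F-u*(22-4*k),205-10*k],d(psi),d(48+30*k)) for k in np.linspace(0,1,9)[1:]]
check(rows(W)); print(fit().cost)
a=snap('top','top5')['img'];b=snap('side','side5')['img']
im=np.hstack([a[120:270,230:390],b[60:210,200:360]])
cv2.imwrite('pics/g.png',cv2.resize(cv2.cvtColor(im,cv2.COLOR_RGB2BGR),None,fx=2.5,fy=2.5,interpolation=cv2.INTER_CUBIC))
E
```

```text
21.45 [ 0.253  0.512  0.107  1.716 -0.806  1.136  0.512] [ 640.306 -174.503  459.06 ] [-0.814 -0.947 -3.494] 18.013560865782793
[[ 0.214  0.963  0.163]
 [ 0.758 -0.268  0.594]
 [ 0.616 -0.004 -0.788]]
lip [ 642.024 -164.95   204.086] tilt 48.01122876869591 F-lip [ -4.024 -18.05 ]
{"dx": -12, "dy": 0, "dz": -7, "wx": 0, "wy": 0.07, "wz": -0.01}, {"dx": -27, "dy": 0, "dz": -15, "wx": 0, "wy": 0.13, "wz": -0.01}, {"dx": -43, "dy": 0, "dz": -22, "wx": 0, "wy": 0.2, "wz": -0.01}, {"dx": -60, "dy": 1, "dz": -27, "wx": 0.01, "wy": 0.26, "wz": -0.01}, {"dx": -77, "dy": 1, "dz": -32, "wx": 0.01, "wy": 0.33, "wz": -0.01}, {"dx": -94, "dy": 1, "dz": -36, "wx": 0.01, "wy": 0.39, "wz": -0.01}, {"dx": -112, "dy": 1, "dz": -38, "wx": 0.01, "wy": 0.46, "wz": -0.01}, {"dx": -129, "dy": 1, "dz": -40, "wx": 0.01, "wy": 0.52, "wz": -0.01}, 
end q [ 0.576  0.685 -0.007  1.673 -1.04   1.536  0.793]
0.0025766300471410227
```

View pics/g.png

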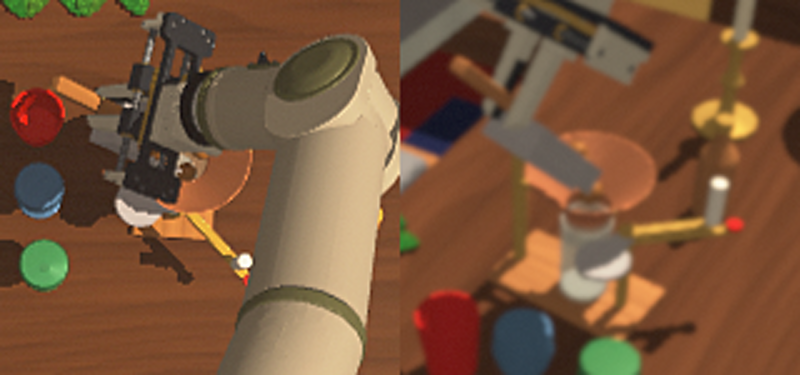

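The scoop is tipped 48° with its lip over the funnel and the gripper clear. The lever with its white handle lies over the arm beside the red dot (245,262 in the left crop). Now the pour, slowly.

Call:
send_rows --increments '[{"dx":-6,"dy":0,"dz":-4,"wx":0,"wy":0.035,"wz":0},{"dx":-12,"dy":0,"dz":-7,"wx":0,"wy":0.07,"wz":-0.01},{"dx":-19,"dy":0,"dz":-11,"wx":0,"wy":0.1,"wz":-0.01},{"dx":-27,"dy":0,"dz":-15,"wx":0,"wy":0.13,"wz":-0.01},{"dx":-35,"dy":0,"dz":-19,"wx":0,"wy":0.165,"wz":-0.01},{"dx":-43,"dy":0,"dz":-22,"wx":0,"wy":0.2,"wz":-0.01},{"dx":-51,"dy":0,"dz":-25,"wx":0,"wy":0.23,"wz":-0.01},{"dx":-60,"dy":1,"dz":-27,"wx":0.01,"wy":0.26,"wz":-0.01},{"dx":-68,"dy":1,"dz":-30,"wx":0.01,"wy":0.295,"wz":-0.01},{"dx":-77,"dy":1,"dz":-32,"wx":0.01,"wy":0.33,"wz":-0.01},{"dx":-85,"dy":1,"dz":-34,"wx":0.01,"wy":0.36,"wz":-0.01},{"dx":-94,"dy":1,"dz":-36,"wx":0.01,"wy":0.39,"wz":-0.01},{"dx":-103,"dy":1,"dz":-37,"wx":0.01,"wy":0.425,"wz":-0.01},{"dx":-112,"dy":1,"dz":-38,"wx":0.01,"wy":0.46,"wz":-0.01},{"dx":-120,"dy":1,"dz":-39,"wx":0.01,"wy":0.49,"wz":-0.01},{"dx":-129,"dy":1,"dz":-40,"wx":0.01,"wy":0.52,"wz":-0.01},{"dx":-129,"dy":1,"dz":-40,"wx":0.01,"wy":0.52,"wz":-0.01},{"dx":-129,"dy":1,"dz":-40,"wx":0.01,"wy":0.52,"wz":-0.01},{"dx":-129,"dy":1,"dz":-40,"wx":0.01,"wy":0.52,"wz":-0.01},{"dx":-129,"dy":1,"dz":-40,"wx":0.01,"wy":0.52,"wz":-0.01}]'

```text
t: 23.55
tool_pos: [609.0, -293.0, 412.3]
orientation: [-0.342, 0.656, 0.508, 0.441]
contact_force: [0.4, -1.0, -2.2]
grip_width: 17.8
grip_force: 30.0
```

```bash
python3 log.py
python3 - <<'E'
from h import *
a=snap('top','top6')['img'];b=snap('side','side6')['img']
cv2.imwrite('pics/i.png',np.hstack([cv2.resize(cv2.cvtColor(i,cv2.COLOR_RGB2BGR),(400,500),interpolation=cv2.INTER_CUBIC) for i in (a[140:240,250:330],b[95:195,245:325])]))
E
```

```text
23.55 [ 0.667  0.684 -0.167  1.682 -1.024  1.421  0.788] [ 609.035 -292.991  412.308] [ 0.434 -0.984 -2.181] 17.786134947930222
[[ 0.094  0.968  0.232]
 [ 0.365 -0.251  0.897]
 [ 0.926  0.    -0.377]]
```

View pics/i.png

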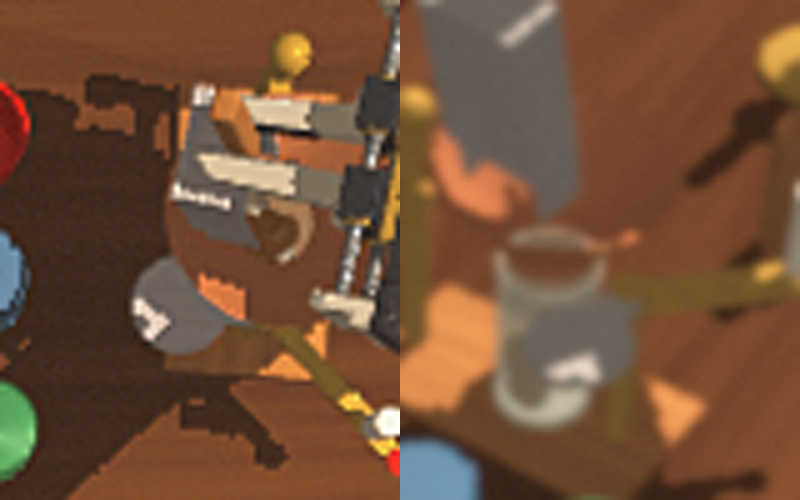

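The jar seems to hold some nuts (brown at (515,385) in the right crop), and there may be one in the throat (275,230). I'll tilt back to look into the scoop and the funnel.

Run:
```python
from path import *
psi=-105;u=np.array([np.cos(d(psi)),np.sin(d(psi))])
W=[(np.r_[F-u*(18+102*k),195+60*k],d(psi),d(78*(1-k))) for k in np.linspace(0,1,15)[1:]]
check(rows(W))
```

```text
{"dx": 24, "dy": -0, "dz": 17, "wx": -0.01, "wy": -0.1, "wz": 0}, {"dx": 48, "dy": -0, "dz": 40, "wx": -0.01, "wy": -0.19, "wz": 0}, {"dx": 71, "dy": 0, "dz": 64, "wx": -0.01, "wy": -0.29, "wz": 0}, {"dx": 92, "dy": 0, "dz": 89, "wx": -0.01, "wy": -0.39, "wz": 0}, {"dx": 110, "dy": 1, "dz": 116, "wx": -0.01, "wy": -0.48, "wz": 0.01}, {"dx": 127, "dy": 1, "dz": 144, "wx": -0.01, "wy": -0.58, "wz": 0.01}, {"dx": 142, "dy": 1, "dz": 173, "wx": -0.01, "wy": -0.68, "wz": 0.01}, {"dx": 154, "dy": 2, "dz": 202, "wx": -0.01, "wy": -0.78, "wz": 0.01}, {"dx": 163, "dy": 2, "dz": 232, "wx": -0.01, "wy": -0.87, "wz": 0.01}, {"dx": 171, "dy": 2, "dz": 262, "wx": -0.01, "wy": -0.97, "wz": 0.01}, {"dx": 176, "dy": 2, "dz": 292, "wx": -0.01, "wy": -1.07, "wz": 0.01}, {"dx": 178, "dy": 2, "dz": 321, "wx": -0.01, "wy": -1.16, "wz": 0.01}, {"dx": 178, "dy": 3, "dz": 350, "wx": -0.01, "wy": -1.26, "wz": 0.01}, {"dx": 176, "dy": 3, "dz": 378, "wx": -0, "wy": -1.36, "wz": 0.01}, 
end q [-0.415  0.606  0.257  1.547  0.011  1.069 -0.455]
```

Call:
send_rows --increments '[{"dx":24,"dy":0,"dz":17,"wx":-0.01,"wy":-0.1,"wz":0},{"dx":48,"dy":0,"dz":40,"wx":-0.01,"wy":-0.19,"wz":0},{"dx":71,"dy":0,"dz":64,"wx":-0.01,"wy":-0.29,"wz":0},{"dx":92,"dy":0,"dz":89,"wx":-0.01,"wy":-0.39,"wz":0},{"dx":110,"dy":1,"dz":116,"wx":-0.01,"wy":-0.48,"wz":0.01},{"dx":127,"dy":1,"dz":144,"wx":-0.01,"wy":-0.58,"wz":0.01},{"dx":142,"dy":1,"dz":173,"wx":-0.01,"wy":-0.68,"wz":0.01},{"dx":154,"dy":2,"dz":202,"wx":-0.01,"wy":-0.78,"wz":0.01},{"dx":163,"dy":2,"dz":232,"wx":-0.01,"wy":-0.87,"wz":0.01},{"dx":171,"dy":2,"dz":262,"wx":-0.01,"wy":-0.97,"wz":0.01},{"dx":176,"dy":2,"dz":292,"wx":-0.01,"wy":-1.07,"wz":0.01},{"dx":178,"dy":2,"dz":321,"wx":-0.01,"wy":-1.16,"wz":0.01},{"dx":178,"dy":3,"dz":350,"wx":-0.01,"wy":-1.26,"wz":0.01},{"dx":176,"dy":3,"dz":378,"wx":0,"wy":-1.36,"wz":0.01},{"dx":176,"dy":3,"dz":378,"wx":0,"wy":-1.36,"wz":0.01},{"dx":176,"dy":3,"dz":378,"wx":0,"wy":-1.36,"wz":0.01}]'

```text
t: 25.25
tool_pos: [716.2, 110.6, 431.8]
orientation: [0.05, 0.79, 0.607, -0.071]
contact_force: [-1.3, -1.3, -1.2]
grip_width: 18.0
grip_force: 30.0
```

```bash
python3 log.py
python3 - <<'E'
from h import *
a=snap('top','top7')['img'];b=snap('side','side7')['img']
cv2.imwrite('pics/j.png',np.hstack([cv2.resize(cv2.cvtColor(i,cv2.COLOR_RGB2BGR),(400,400),interpolation=cv2.INTER_CUBIC) for i in (a[140:240,240:340],b[85:205,225:345])]))
E
```

```text
25.25 [-0.451  0.609  0.317  1.559 -0.028  1.079 -0.426] [716.168 110.553 431.784] [-1.29  -1.347 -1.203] 17.965772274232464
[[ 0.252  0.966 -0.051]
 [ 0.952 -0.257 -0.166]
 [-0.174 -0.007 -0.985]]
```

View pics/j.png

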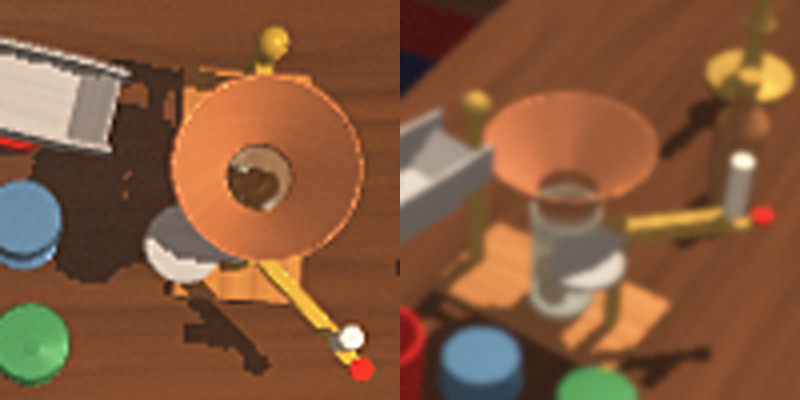

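The visible part of the scoop is empty. The throat at (260,178) shows brown nuts, so I'll use depth to tell whether they are in the jar or lodged. The lever lies over the arm.

Run:
```python
from path import *
from h import *
np.set_printoptions(precision=0,suppress=True,linewidth=160)
s=dict(np.load('top7.npz'));P=cloud(s)
print(P[176:194:1,296:314,2])
q=P[215:245,310:345].reshape(-1,3);m=(q[:,2]>180)&(q[:,2]<192);print('h',q[m].mean(0))
# scoop floor: transform to scoop frame
Rc,tc=cur();z=np.array([np.sin(BETA),0,-np.cos(BETA)]);A=np.c_[np.cross([0,1,0],z),[0,1,0],z]
Sm=Rc.as_matrix()@A.T;g=tc+167.3*Rc.as_matrix()[:,2];org=g-Sm@np.array([-75,0,36.])
L=(P.reshape(-1,3)-org)@Sm
for x in range(-50,80,10):
    k=(abs(L[:,0]-x)<5)&(abs(L[:,1])<24)&(L[:,2]<100)&(L[:,2]>-20); print(x,k.sum(),np.percentile(L[k,2],[5,50,95]) if k.sum() else '')
# bulk side jar
```

```text
[[146. 152. 150. 145. 145. 144. 137. 133. 131. 134. 134. 140. 143. 150. 146. 145. 148. 154.]
 [150. 146. 147. 143. 138. 104. 105. 102. 107. 115. 112. 114. 138. 144. 142. 145. 147. 150.]
 [151. 146. 138.  97.  87.  83.  82.  85.  89.  92.  93. 101. 111. 117. 133. 138. 143. 154.]
 [145. 145.  82.  68.  69.  62.  62.  60.  70.  75.  84.  91.  97. 107. 125. 137. 139. 142.]
 [144. 130.  56.  49.  36.  36.  40.  41.  48.  56.  61.  73.  86.  97. 105. 130. 134. 146.]
 [148.  35.  21.  21.  13.  18.  24.  27.  35.  40.  55.  59.  76.  91. 103. 110. 142. 149.]
 [140.  61.  63.  61.  11.  14.  35.  41.  31.  30.  41.  46.  57.  74.  90. 108. 141. 146.]
 [139.  65.  61.  66.  63.  37.  36.  35.  61.  64.  57.  64.  61.  62.  81.  97. 119. 139.]
 [143.  62.  60.  59.  65.  61.  40.  62.  61.  69.  71.  66.  62.  60.  80.  93. 113. 142.]
 [146.  68.  62.  66.  70.  60.  64.  67.  65.  69.  68.  70.  64.  63.  68.  89. 112. 142.]
 [145.  68.  63.  66.  65.  57.  64.  68.  73.  67.  64.  69.  71.  65.  55.  85. 114. 140.]
 [141.  62.  65.  64.  54.  30.  66.  69.  70.  79.  65.  65.  62.  63.  64. 
[... 160 characters left out ...]
  65.  64.  59.  37.  67. 139. 142. 147.]
 [154. 153. 151.  46.  46.  51.  49.  56.  59.  61.  65.  60.  17.  51. 132. 145. 152. 144.]
 [152. 156. 145. 149. 138.  56.  56.  45.  44.  40.  21.  11.  18. 144. 147. 142. 143. 147.]
 [155. 154. 155. 146. 141. 142. 148. 143.  45.  44.  15. 142. 142. 141. 145. 152. 150. 154.]
 [159. 152. 156. 159. 145. 145. 145. 153. 141. 147. 140. 146. 144. 149. 154. 148. 149. 150.]]
h [ 502. -244.  184.]
-50 68 [-2. 12. 40.]
-40 52 [-5.  0.  4.]
-30 51 [-3.  1.  5.]
-20 55 [-3.  1.  5.]
-10 53 [-2.  2.  7.]
0 55 [-3.  2.  7.]
10 54 [-4.  2.  6.]
20 54 [-3.  1.  6.]
30 54 [-3.  1.  5.]
40 53 [-4.  0.  5.]
50 53 [-1.  4.  8.]
60 54 [ 6. 11. 17.]
70 56 [14. 19. 24.]
```

The scoop is empty, and the tallest nut is at z ≈ 70, inside the jar. Time to return the scoop.

Run:
```python
from path import *
psi=-105;u=np.array([np.cos(d(psi)),np.sin(d(psi))])
B=np.r_[F-u*120,255];A=LIP0+[0,0,180]
k=np.r_[.02,.07,.14,.215,.29,.365,.44,.515,.59,.665,.74,.81,.875,.925,.965,.99,1,1]
check(rows([(B+(A-B)*x,d(psi+(-15.9-psi)*x),0) for x in k]))
```

```text
{"dx": 8, "dy": -7, "dz": -0, "wx": -0.01, "wy": -0, "wz": -0.03}, {"dx": 21, "dy": -22, "dz": -0, "wx": -0.02, "wy": -0, "wz": -0.11}, {"dx": 38, "dy": -42, "dz": -1, "wx": -0.04, "wy": -0, "wz": -0.22}, {"dx": 54, "dy": -64, "dz": -0, "wx": -0.06, "wy": -0, "wz": -0.33}, {"dx": 68, "dy": -85, "dz": 0, "wx": -0.08, "wy": -0, "wz": -0.45}, {"dx": 79, "dy": -105, "dz": 1, "wx": -0.1, "wy": -0, "wz": -0.56}, {"dx": 88, "dy": -124, "dz": 2, "wx": -0.12, "wy": -0, "wz": -0.68}, {"dx": 96, "dy": -140, "dz": 4, "wx": -0.14, "wy": -0, "wz": -0.79}, {"dx": 101, "dy": -156, "dz": 6, "wx": -0.16, "wy": -0, "wz": -0.91}, {"dx": 106, "dy": -169, "dz": 8, "wx": -0.18, "wy": -0, "wz": -1.02}, {"dx": 108, "dy": -180, "dz": 11, "wx": -0.2, "wy": -0, "wz": -1.14}, {"dx": 110, "dy": -188, "dz": 13, "wx": -0.22, "wy": -0, "wz": -1.24}, {"dx": 111, "dy": -194, "dz": 16, "wx": -0.24, "wy": -0, "wz": -1.34}, {"dx": 112, "dy": -197, "dz": 17, "wx": -0.25, "wy": -0, "wz": -1.42}, {"dx": 112, "dy": -199, "dz": 19, "wx": -0.27, "wy": -0, "wz": -1.48}, {"dx": 113, "dy": -200, "dz": 20, "wx": -0.27, "wy": -0, "wz": -1.52}, {"dx": 113, "dy": -200, "dz": 20, "wx": -0.27, "wy": -0, "wz": -1.53}, {"dx": 113, "dy": -200, "dz": 20, "wx": -0.27, "wy": -0, "wz": -1.53}, 
end q [-0.462  0.457 -0.091  1.94   0.267  0.642  0.547]
```

Call:
send_rows --increments '[{"dx":8,"dy":-7,"dz":0,"wx":-0.01,"wy":0,"wz":-0.03},{"dx":21,"dy":-22,"dz":0,"wx":-0.02,"wy":0,"wz":-0.11},{"dx":38,"dy":-42,"dz":-1,"wx":-0.04,"wy":0,"wz":-0.22},{"dx":54,"dy":-64,"dz":0,"wx":-0.06,"wy":0,"wz":-0.33},{"dx":68,"dy":-85,"dz":0,"wx":-0.08,"wy":0,"wz":-0.45},{"dx":79,"dy":-105,"dz":1,"wx":-0.1,"wy":0,"wz":-0.56},{"dx":88,"dy":-124,"dz":2,"wx":-0.12,"wy":0,"wz":-0.68},{"dx":96,"dy":-140,"dz":4,"wx":-0.14,"wy":0,"wz":-0.79},{"dx":101,"dy":-156,"dz":6,"wx":-0.16,"wy":0,"wz":-0.91},{"dx":106,"dy":-169,"dz":8,"wx":-0.18,"wy":0,"wz":-1.02},{"dx":108,"dy":-180,"dz":11,"wx":-0.2,"wy":0,"wz":-1.14},{"dx":110,"dy":-188,"dz":13,"wx":-0.22,"wy":0,"wz":-1.24},{"dx":111,"dy":-194,"dz":16,"wx":-0.24,"wy":0,"wz":-1.34},{"dx":112,"dy":-197,"dz":17,"wx":-0.25,"wy":0,"wz":-1.42},{"dx":112,"dy":-199,"dz":19,"wx":-0.27,"wy":0,"wz":-1.48},{"dx":113,"dy":-200,"dz":20,"wx":-0.27,"wy":0,"wz":-1.53},{"dx":113,"dy":-200,"dz":20,"wx":-0.27,"wy":0,"wz":-1.53},{"dx":113,"dy":-200,"dz":20,"wx":-0.27,"wy":0,"wz":-1.53}]'

```text
t: 27.15
tool_pos: [551.2, 264.0, 394.7]
orientation: [0.084, 0.14, 0.987, -0.012]
contact_force: [0.0, -0.1, -2.3]
grip_width: 17.8
grip_force: 30.0
```

```bash
python3 log.py
python3 - <<'E'
from path import *
rows([(LIP0+[0,0,z],d(-15.9),0) for z in (20,8,3,1)])
E
```

```text
27.15 [-0.492  0.456 -0.113  1.919  0.289  0.679  0.481] [551.151 263.95  394.733] [ 0.025 -0.093 -2.259] 17.820838540080555
[[-0.947  0.278  0.163]
 [ 0.274  0.961 -0.047]
 [-0.169  0.    -0.986]]
{"dx": 27, "dy": -1, "dz": 158, "wx": -0, "wy": -0, "wz": -0}, {"dx": 29, "dy": -1, "dz": 170, "wx": -0, "wy": -0, "wz": -0}, {"dx": 30, "dy": -1, "dz": 174, "wx": -0, "wy": -0, "wz": -0}, {"dx": 30, "dy": -1, "dz": 176, "wx": -0, "wy": -0, "wz": -0},
```

Call:
send_rows --increments '[{"dx":4,"dy":0,"dz":25,"wx":0,"wy":0,"wz":0},{"dx":10,"dy":-1,"dz":60,"wx":0,"wy":0,"wz":0},{"dx":16,"dy":-1,"dz":95,"wx":0,"wy":0,"wz":0},{"dx":22,"dy":-1,"dz":130,"wx":0,"wy":0,"wz":0},{"dx":27,"dy":-1,"dz":155,"wx":0,"wy":0,"wz":0},{"dx":29,"dy":-1,"dz":166,"wx":0,"wy":0,"wz":0},{"dx":30,"dy":-1,"dz":171,"wx":0,"wy":0,"wz":0},{"dx":30,"dy":-1,"dz":174,"wx":0,"wy":0,"wz":0},{"dx":30,"dy":-1,"dz":175,"wx":0,"wy":0,"wz":0},{"dx":30,"dy":-1,"dz":176,"wx":0,"wy":0,"wz":0},{"dx":30,"dy":-1,"dz":176,"wx":0,"wy":0,"wz":0},{"dx":30,"dy":-1,"dz":176,"wx":0,"wy":0,"wz":0}]'

```text
t: 28.35
tool_pos: [551.2, 263.5, 216.2]
orientation: [0.084, 0.139, 0.987, -0.012]
contact_force: [-0.1, -0.1, -2.4]
grip_width: 17.4
grip_force: 30.0
```

```bash
python3 log.py
```

```text
28.35 [-0.58   0.706  0.014  2.044  0.408  0.302  0.336] [551.151 263.509 216.18 ] [-0.092 -0.121 -2.359] 17.39495795426164
[[-0.947  0.276  0.163]
 [ 0.272  0.961 -0.047]
 [-0.169 -0.    -0.986]]
```

Call:
send_rows --increments '[{"dx":0,"dy":0,"dz":1,"wx":0,"wy":0,"wz":0},{"dx":0,"dy":0,"dz":1.8,"wx":0,"wy":0,"wz":0},{"dx":0,"dy":0,"dz":1.8,"wx":0,"wy":0,"wz":0}]'

```text
t: 28.65
tool_pos: [551.2, 263.5, 214.6]
orientation: [0.084, 0.139, 0.987, -0.012]
contact_force: [-3.2, 0.1, 6.6]
grip_width: 17.5
grip_force: 30.0
```

Call:
send_rows --increments '[{"dx":0,"dy":0,"dz":0,"wx":0,"wy":0,"wz":0},{"dx":0,"dy":0,"dz":0,"wx":0,"wy":0,"wz":0},{"dx":0,"dy":0,"dz":0,"wx":0,"wy":0,"wz":0},{"dx":0,"dy":0,"dz":0,"wx":0,"wy":0,"wz":0},{"dx":0,"dy":0,"dz":0,"wx":0,"wy":0,"wz":0},{"dx":0,"dy":0,"dz":0,"wx":0,"wy":0,"wz":0},{"dx":0,"dy":0,"dz":0,"wx":0,"wy":0,"wz":0},{"dx":-2,"dy":0,"dz":-15,"wx":0,"wy":0,"wz":0},{"dx":-8,"dy":0,"dz":-50,"wx":0,"wy":0,"wz":0},{"dx":-16,"dy":0,"dz":-95,"wx":0,"wy":0,"wz":0},{"dx":-24,"dy":0,"dz":-140,"wx":0,"wy":0,"wz":0},{"dx":-31,"dy":0,"dz":-180,"wx":0,"wy":0,"wz":0},{"dx":18,"dy":0,"dz":-190,"wx":0,"wy":0,"wz":0},{"dx":65,"dy":0,"dz":-190,"wx":0,"wy":0,"wz":0},{"dx":80,"dy":0,"dz":-190,"wx":0,"wy":0,"wz":0},{"dx":80,"dy":0,"dz":-190,"wx":0,"wy":0,"wz":0}]' --claw 0

```text
t: 30.25
tool_pos: [442.4, 295.0, 387.7]
orientation: [0.083, 0.137, 0.987, -0.012]
contact_force: [0.2, -0.7, -0.2]
grip_width: 93.0
grip_force: 0.0
```

```bash
python3 log.py
python3 - <<'E'
from h import *
np.set_printoptions(precision=1,suppress=True)
s=snap('top','top8');a=s['img'];P=cloud(s);b=snap('side','side8')['img']
q=P[150:245,140:215].reshape(-1,3);d=np.array([.9627,-.2706]);n=np.array([.2706,.9627])
m=(q[:,2]>28)&(q[:,2]<75);A=q[m][:,:2]@d;B=q[m][:,:2]@n
print('along',np.percentile(A,[1,99]),'perp',np.percentile(B,[1,99]))
h=(P[...,2]>53)&(P[...,2]<62);h=q[(q[:,2]>53)&(q[:,2]<62)][:,:3];print('bar',h.mean(0))
q=P[215:245,310:345].reshape(-1,3);m=(q[:,2]>180)&(q[:,2]<192);print('handle',q[m].mean(0))
cv2.imwrite('pics/k.png',np.hstack([cv2.cvtColor(i,cv2.COLOR_RGB2BGR)[90:330,120:350] if k else cv2.cvtColor(i,cv2.COLOR_RGB2BGR)[120:360,120:390] for k,i in enumerate((a,b))]))
E
```

```text
30.25 [-0.649  0.379 -0.117  2.09   0.331  0.615  0.273] [442.407 294.986 387.691] [ 0.154 -0.71  -0.174] 93.04745679699977
[[-0.948  0.273  0.161]
 [ 0.269  0.962 -0.047]
 [-0.168 -0.001 -0.986]]
along [402.1 642.1] perp [368.7 433.4]
bar [555.2 261.2  57.2]
handle [ 502.8 -244.5  184.5]
```

View pics/k.png

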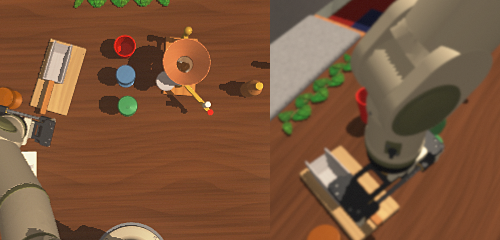

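The scoop is back level on its board, with no stray nuts in view. The shutter handle still measures as before.

```bash
python3 -c "
from plant import arm
print(arm.hand_in())"
```

```text
the job is handed in; nothing more can be done
None
```

I handed the job in after about 30 s; no verdict came back. The shutter lever measures over the brass arm, the empty scoop is level on its board, and no nuts were left in the scoop, the funnel or in view on the table, so all five should be in the jar, though I couldn't count them there.

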